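# Seal a lever-lid tin on the bench lid press

## Task

The plain unprinted tin that stands by itself on the bench has its lid only laid on, still standing up above the rim. Set this tin upright on the anvil of the lid press, under the ram and back against the V stop, and let go of it; then press the treadle right down to its stop so that the ram drives the lid home, and let the treadle come all the way up again. Finally take the tin out of the press and stand it in the free half of the shallow brown tray, next to the tin that is already sealed; keep it upright all the way, do not upset the sealed tin, and leave the other things on the bench where they are.

Things in the scene. Friction and masses are not known exactly. Their poses are not given: they have to be found in the camera images.
- tin: The tin to seal: plain bright metal, unprinted, round, 50 mm in diameter over its top and bottom seams, 80 mm high to its rim, about 0.22 kg. Its lid stands proud, so that it is 86 mm high before sealing. Origin: centre of its underside; z up along its axis. Grip it on its sides; it starts upright on the table.
- tin_lid (a joint): How far the tin's lid has been pushed in, m: 0 = standing 6 mm above the rim (it starts at 0 to 0.0012), 0.006 = fully home, flush with the rim. It is a tight fit: it moves only under about 22 N, and stays where it is put.
- press: Bench lid press, bolted down, 260 mm high: grey base 224 x 130 x 14 mm, two posts 62 mm behind the ram axis. Steel anvil plate 88 mm wide, top 20 mm above the table, from 68 mm in front of the ram axis to 40 mm behind. Origin: on the ram axis at table height; -x is the open front, where tins go in (it faces the robot's left and a little towards it); -y is the treadle's side.
- press_seat (a point): Where the centre of the tin's underside belongs: anvil top, on the ram axis; axes as press. Behind it (+x) stand two blocks 24 mm high at 45 degrees that form a V stop: a tin pushed back against both stands 1 to 2 mm behind this point.
- ram_face (a point): Centre of the ram's flat lower face, a disc 30 mm across. Its crosshead reaches 26 mm in front of the ram axis, 16 mm above the face. With the treadle up the face is 116 mm above the anvil, too low for a gripper straight above the seat; one leaning back 40 degrees towards the front, gripping about 36 mm above the anvil, clears it. At the treadle's stop it is 37 mm lower.
- treadle (a joint): Treadle, a steel lever with a square rubber pad beside the anvil on the robot's side, hinged at the rear, linked to the ram: 0 = up (a spring holds it there), 0.6 rad = down at its stop. The ram goes down 62 mm per rad. Force at the pad: 2.5 N to start it, 7 N to hold it down, about 14 N while it drives the lid home. Let go, it springs back up.
- treadle_pad (a point): Centre of the top of the treadle's pad (60 x 60 mm). Its axes are those of press when up. The pad slopes down 0.54 rad towards the hinge when up and is nearly level when down; its centre is about 136 mm above the table when up and 100 mm lower when down, on an arc about the shaft.
- treadle_shaft (a point): Axis of the treadle's hinge, 36 mm above the table, parallel to press y; the pad centre is 176 mm from it.
- tray: Shallow brown cardboard tray, fixed, 160 x 120 x 20 mm outside, walls and floor 4 mm thick. Origin: centre of its underside, x along its length. The sealed tin stands in its +x half (away from the robot); its -x half is free: the tin belongs with its centre at about x = -39 mm, y = 0.
- sealed_tin: Another plain tin of the same size, its lid already flush, 80 mm high, standing in the +x half of the tray. Origin: centre of its underside.
- printed_tin: Small tin with a printed wrapper, 63 mm in diameter, 51 mm high, lid fixed, a bystander. It and the tin to seal may have changed places. Origin: centre of its underside.
- spray_can: Aerosol can, 66 mm in diameter, 206 mm high, standing on the far side of the press, a bystander. Origin: centre of its underside.

How it is judged:
On the way, in this order (a step that is already met when the one before it is completed fails the run):
1. the tin stands upright on the anvil under the ram, within 8 mm of its axis, let go, with the treadle up and the lid not yet pressed in (horizontal distance between tin and press_seat below 0.008 m and z of tin in the frame of press_seat between -0.004 and 0.004 m and angle between tin's own z axis and vertical below 0.06 rad and contact force between the fingers and tin below 0.3 N and value of joint treadle below 0.1 rad and value of joint tin_lid below 0.003 m), for 0.2 s.
2. the gripper has pressed the treadle down to its stop (over 0.56 rad) with the tin still under the ram, and the lid is home (over 5 mm in) (horizontal distance between tin and press_seat below 0.008 m and z of tin in the frame of press_seat between -0.004 and 0.004 m and angle between tin's own z axis and vertical below 0.06 rad and value of joint treadle above 0.56 rad and contact force between any of the fingers, the arm and treadle above 1 N and value of joint tin_lid above 0.005 m), for 0.1 s.
3. the treadle has come up again (under 0.05 rad) with the tin still standing in the press (horizontal distance between tin and press_seat below 0.008 m and z of tin in the frame of press_seat between -0.004 and 0.004 m and angle between tin's own z axis and vertical below 0.06 rad and value of joint treadle below 0.05 rad), for 0.1 s.
At the end, for the whole second after the job is handed in: The tin stands upright (within 3 degrees), let go and at rest, in the free half of the tray (centre 12 to 54 mm from its middle), lid home (at least 5 of 6 mm in); the treadle is up; the sealed tin stands upright in the tray within 30 mm of where it was (x of tin in the frame of tray between -0.054 and -0.012 m and y of tin in the frame of tray between -0.034 and 0.034 m and z of tin in the frame of tray between 0 and 0.008 m and angle between each of tin, sealed_tin's own z axis and vertical below 0.06 rad and linear speed of tin below 0.02 m/s and value of joint tin_lid above 0.005 m and value of joint treadle below 0.05 rad and z of sealed_tin in the frame of tray between 0 and 0.008 m and distance of sealed_tin from where it was at the start of the episode below 0.03 m); the robot touches nothing.
It fails at once if the tin to seal is tipped by more than 35 degrees (angle between tin's own z axis and vertical above 0.61 rad).
It fails at once if a bystander (printed tin, spray can) is moved by more than 30 mm (distance of any of printed_tin, spray_can from where it was at the start of the episode above 0.03 m).
It fails at once if the sealed tin is upset (tipped by more than 25 degrees) (angle between sealed_tin's own z axis and vertical above 0.44 rad).
It also fails if it takes over 72 s, if anything falls off the work surface, if the arm or the gripper's body presses on something with over 40 N, if the wrist force passes 120 N, or if a joint passes its speed limit or range.

## Robot

A 6-joint arm with a two-finger parallel gripper is mounted at the origin on a cart in front of the work surface, level with it; the furniture and walls round the work are solid. World frame = base frame: x ahead of the robot, y to its left, z up, the work surface at z = 0. Lengths are in m, angles in rad, forces in N, time in s.
With the tool pointing down it reaches from about 0.35 to 0.775 m from the base axis. Payload 7.3 kg.
Tool frame: the origin (TCP) lies midway between the tips of the shut fingers; the grasp point (between the pads) lies 19 mm behind it (robot.grip_depth is the z of the grasp point in the tool frame, in m); z points along the fingers, y is the line along which they close (so a half turn about z gives the same grasp; the last joint's range is limited). The gripper opens to 92 mm and grips with 3 to 60 N. Pads are 19 mm wide; open, the fingers measure 130 mm over their backs; the gripper's body (75 mm by 190 mm) begins 47 mm behind the grasp point.
Start: joints at [1.124, 0.342, 1.524, -0, 1.275, -0.146], TCP at [0.156, 0.501, 0.227] pointing down, gripper open.
Joint ranges: [-2.53, 2.53], [-0.77, 2.02], [0.04, 2.7], [-1, 4.14], [0.28, 2.66], [-3.11, 3.11]. Speed limits (rad/s): [2.57, 2.57, 3.14, 3.14, 3.14, 3.14].

## Interface

Orientations are given as [roll, pitch, yaw] about the fixed x, y, z axes, in that order (R = Rz(yaw) Ry(pitch) Rx(roll)).
In Python, from cell import robot, viewer gives the robot as it stands.
- The arm moves only by the tool step_arm, never from a script. Its argument "increments" is a list of rows, each an object with "delta_pos": the shift along the tool's x, y, z in cm, a list of three; "dr": the turn, a rotation vector about the tool's x, y, z in degrees, a list of three; "fingers": the closure, from -1 (fully open) to 1 (shut), so that 0 is half open. In form: [{"delta_pos": [tx, ty, tz], "dr": [wx, wy, wz], "fingers": fingers}, ...]. A call has exactly 5 rows; each row is the pose to reach, as a shift and turn from the pose commanded when the call began, along the tool's axes at that moment; what a row does not reach only later rows make up. A row lasts 1/8 s, in which the tool goes at most 62.5 mm and 10.7 degrees, less where a joint would pass 70% of its speed; a pose out of reach is approached as far as the arm can. A call with a gripper value outside its range is refused whole. The fingers move at their own pace and stop on an object; "newtons" is the grip in N (left out, the last holds). Time passes only in rows, so rows that repeat a pose let the fingers close, or fill a call up. It gives the time, the measured TCP pose, the force, the opening and the grip force at its end, in the units of the state.
- robot.observe(): the state, without advancing time (a new reading comes with each control period).
- viewer.read_camera(name): name is "side" or "top"; returns the picture (480x640x3 uint8, red, green, blue); there is no depth.
- viewer.camera_params(name): a dict with "K" (3x3 intrinsics, pixels), "T" (4x4, takes a point from camera to world coordinates). Camera axes: x right, y down, z forward; pixel columns grow to the right and rows downward; lengths in m; the calibration is good to about 2 mm. A picture is of the moment at which its call begins. camera_params takes no time and is no camera call.
- robot.hand_in(): hands the job in; it is judged then, once.
The state is a dict: "time": time; "qpos": joint angles; "qvel": joint speeds; "joint_efforts": joint torques, N m; "tool_pos": TCP position; "tool_rot": TCP orientation; "contact_force": force on the tool from outside, world axes, zero at the start; "torque": the same for the moment, N m; "opening": finger opening in m; "grip_force": force on a finger pad.
Only numpy, scipy, OpenCV 4.12 (cv2) and the standard library are available. Lean on these libraries where they do the work, as an engineer would, in place of code of your own. Each camera call takes 0.05 s, during which the arm holds its last target. There are 200 camera calls.

## Working session

There is one attempt and no reset: what is moved stays moved. The work goes in short steps, Python scripts to look and compute and a tool call to move; the robot and the scene stay as the last step left them, time stands still between calls to the robot, and variables do not carry over. Pictures are saved under pics/ and viewed, at most 10 in all, crops included, and the job is handed in when it is done.

Besides the shell and the picture viewer there is one more tool, called after ">>>" as name([rows], argument=value, ...), one row to a line, values as JSON. step_arm: Moves the arm, as the interface text tells. Its arguments: {"type":"object","properties":{"increments":{"type":"array"},"newtons":{"type":"number"}},"required":["increments"]}

```bash
mkdir -p pics; ls
python3 - <<'E'
from cell import robot, viewer
import cv2,numpy as np
np.set_printoptions(precision=4,suppress=True)
for n in ("side","top"):
    im=viewer.read_camera(n); cv2.imwrite(f"pics/{n}0.png",im[:,:,::-1]); p=viewer.camera_params(n); print(n,p["K"],p["T"])
print(robot.observe(), robot.grip_depth)
E
```

```text
pics
side [[465.532    0.     316.5446]
 [  0.     465.532  245.8852]
 [  0.       0.       1.    ]] [[-0.6365  0.646  -0.4214  0.9607]
 [ 0.7712  0.5239 -0.3616  0.1124]
 [-0.0128 -0.5551 -0.8317  0.9208]
 [ 0.      0.      0.      1.    ]]
top [[441.1851   0.     316.1138]
 [  0.     441.1851 244.209 ]
 [  0.       0.       1.    ]] [[-0.146  -0.9693  0.1978  0.3624]
 [-0.9893  0.1426 -0.0318 -0.2146]
 [ 0.0026 -0.2004 -0.9797  1.0752]
 [ 0.      0.      0.      1.    ]]
{'time': 0.1, 'qpos': array([ 1.124 ,  0.3427,  1.5249, -0.    ,  1.2754, -0.146 ]), 'qvel': array([-0.0004, -0.001 , -0.0032, -0.0002,  0.002 , -0.0001]), 'joint_efforts': array([  0.0007, -43.2013, -24.4697,   0.0719,   0.0526,  -0.    ]), 'tool_pos': array([0.1554, 0.5011, 0.2261]), 'tool_rot': array([-3.1403, -0.0002,  2.8408]), 'contact_force': array([ 0.3122, -0.2786,  0.2126]), 'torque': array([ 0.0353,  0.0123, -0.0638]), 'grip_force': 0.0, 'opening': 0.09188532849362883} -0.0188
```

View pics/top0.png

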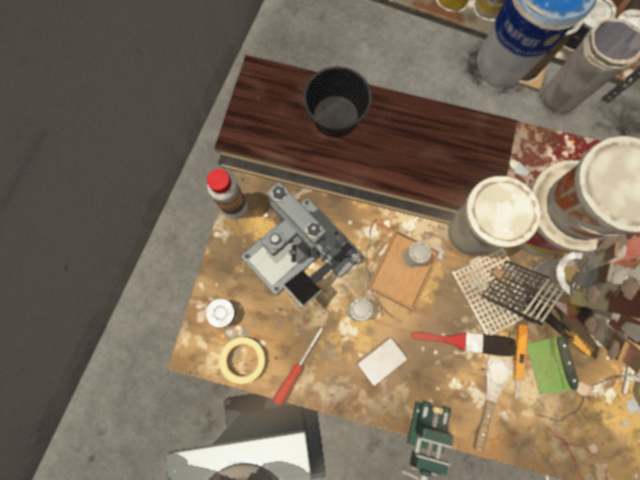

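View pics/side0.png

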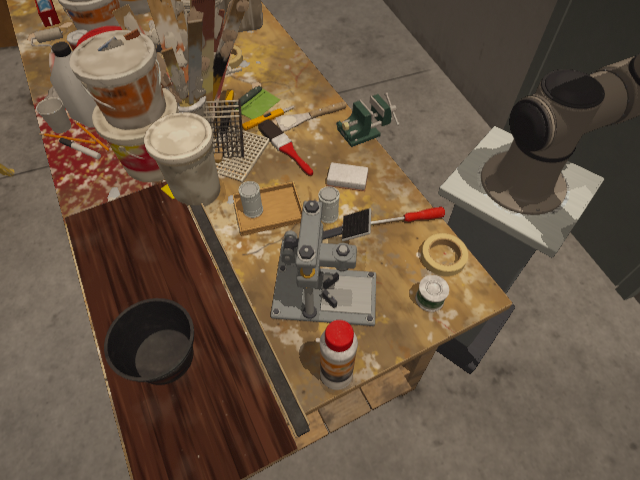

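The top view shows the press around (305,240) with its pad at (302,288), the plain tin at (362,308), the printed tin at (220,312), and the tray with the sealed tin at (402,270). In the side view the tin is at (329,203), the sealed tin at (250,198) and the press base around (325,295). I'll enlarge both.

Run:
```python
import cv2
a=cv2.imread("pics/top0.png")[170:330,235:445]; b=cv2.imread("pics/side0.png")[170:330,225:435]
cv2.imwrite("pics/tz.png",cv2.resize(a,(788,600),interpolation=cv2.INTER_CUBIC)); cv2.imwrite("pics/sz.png",cv2.resize(b,(788,600),interpolation=cv2.INTER_CUBIC))
```

```text
(no output)
```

View pics/tz.png

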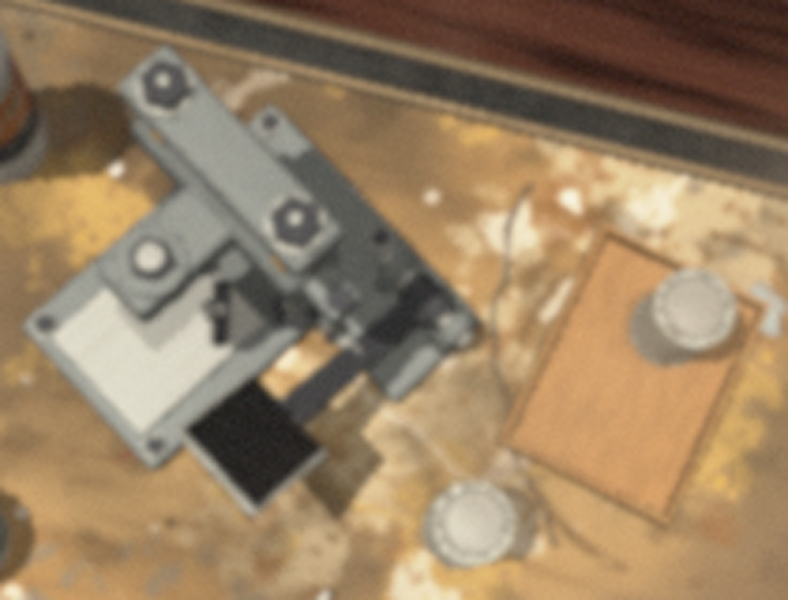

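View pics/sz.png

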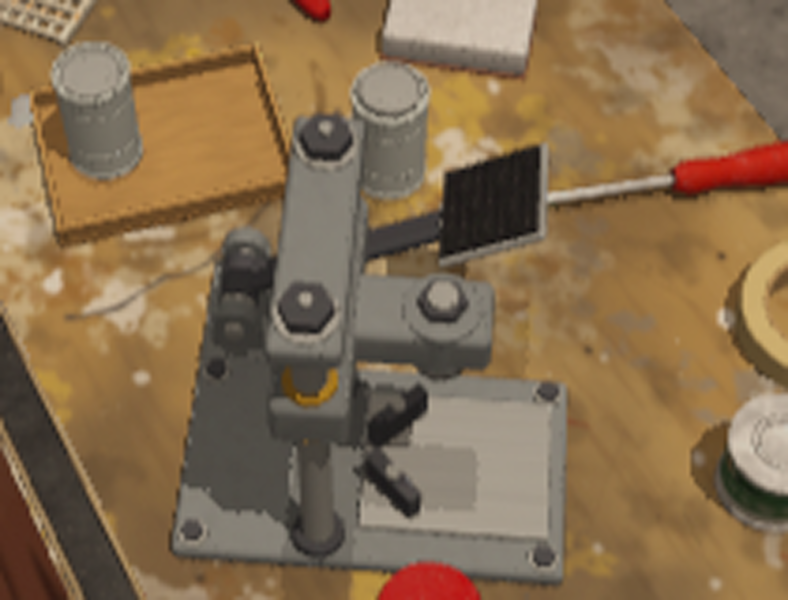

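Enlarged (scale 3.75): in the top view the tin's top is at (473,522), the sealed tin's at (694,310), the ram bolt at (150,258), and the pad's centre at about (255,445). In the side view these are at (390,90), (92,72), (442,300) and (494,205). Next I triangulate them.

```bash
cat > geo.py <<'E'
import numpy as np
from cell import robot, viewer
np.set_printoptions(precision=4,suppress=True)
P={n:viewer.camera_params(n) for n in("side","top")}
def ray(n,uv):
    K,T=np.array(P[n]["K"]),np.array(P[n]["T"]); d=T[:3,:3]@np.linalg.solve(K,[*uv,1]); return T[:3,3],d/np.linalg.norm(d)
def plane(n,uv,z):
    o,d=ray(n,uv); return o+d*(z-o[2])/d[2]
def tri(ut,us):
    A=0;b=0;R=[ray("top",ut),ray("side",us)]
    for o,d in R: M=np.eye(3)-np.outer(d,d);A=A+M;b=b+M@o
    p=np.linalg.solve(A,b); return p,max(np.linalg.norm(np.cross(p-o,d)) for o,d in R)
def proj(n,X):
    K,T=np.array(P[n]["K"]),np.array(P[n]["T"]); c=K@(T[:3,:3].T@(np.array(X)-T[:3,3])); return c[:2]/c[2]
zt=lambda u,v:(235+(u-1.4)/3.752,170+(v-1.4)/3.75)
zs=lambda u,v:(225+(u-1.4)/3.752,170+(v-1.4)/3.75)
E
python3 - <<'E'
from geo import *
for k,a,b in [("tin",(473,522),(390,90)),("sealed",(694,310),(92,72)),("rambolt",(150,258),(442,298)),
 ("padA",(245,380),(442,183)),("padB",(185,430),(440,262)),("padC",(257,511),(546,240)),("padD",(325,452),(547,147)),
 ("boltFL",(45,323),(543,555)),("boltFR",(155,445),(549,391)),("boltRL",(268,122),(193,530)),("baseFL",(25,325),(562,580)),("baseFR",(152,466),(566,381)),("anvFL",(52,330),(545,537)),("anvFR",(140,435),(550,402)),
 ("trayFar",(608,232),(62,240)),("trayNearL",(508,447),(288,180)),("trayNearR",(665,522),(258,45)),("trayFarR",(757,303),(35,93)),("nutL",(165,82),(305,305)),("nutR",(297,220),(325,135))]:
    print(k,*tri(zt(*a),zs(*b)))
E
```

```text
tin [ 0.4032 -0.3244  0.0804] 0.0004987423545258926
sealed [ 0.5103 -0.4794  0.0811] 0.0006092676981529369
rambolt [ 0.5657 -0.1617  0.1913] 0.0008794691268793595
padA [ 0.4966 -0.208   0.1755] 0.0061344961572893444
padB [ 0.4926 -0.185   0.115 ] 0.02591004327101726
padC [ 0.4268 -0.1927  0.063 ] 0.005287524207447738
padD [ 0.4389 -0.2173  0.1533] 0.026032301040490244
boltFL [ 0.5726 -0.0777  0.0164] 0.0003377202717510756
boltFR [ 0.4835 -0.138   0.016 ] 0.00016814211306702382
boltRL [ 0.6861 -0.2405  0.0175] 0.000759219283972528
baseFL [ 0.5747 -0.0628  0.0072] 0.0003050468026219648
baseFR [ 0.4707 -0.1344  0.0147] 0.0003014697792685831
anvFL [ 0.5659 -0.0822  0.023 ] 1.6913087460168667e-05
anvFR [ 0.4913 -0.1307  0.0209] 0.0013495362193634314
trayFar [ 0.582  -0.4534  0.    ] 0.0005308835547353883
trayNearL [ 0.4524 -0.3663  0.002 ] 0.0037048354425839266
trayNearR [ 0.3881 -0.4515  0.0191] 0.0006186079106903892
trayFarR [ 0.5173 -0.5357  0.025 ] 0.0007896982713149036
nutL [ 0.6425 -0.1846  0.2545] 0.00022636755661951748
nutR [ 0.56   -0.2417  0.253 ] 0.0002256619785879267
```

Run:
```python
from geo import *
q=[]
for k,a,b in [("+yF",(185,430),(545,238)),("-yF",(257,511),(547,147)),("+yR",(245,380),(440,262)),("-yR",(325,452),(442,183))]:
    p,e=tri(zt(*a),zs(*b)); q.append(p); print(k,p,e)
c=np.mean(q,0); print(c)
a=np.radians(-55.2); R=np.array([[np.cos(a),-np.sin(a)],[np.sin(a),np.cos(a)]]); o=np.array([.566,-.162])
print("pad in press",R.T@(c[:2]-o), [R.T@(p[:2]-o) for p in q])
print("tin in press",R.T@(np.array([.403,-.3244])-o))
T=[(608,232),(508,447),(665,522),(757,303)];S=[(62,240),(288,180),(258,45),(35,93)]
for t,s in zip(T,S): print(plane("top",zt(*t),.02)[:2],plane("side",zs(*s),.02)[:2])
print(np.mean([plane("side",zs(*s),.02)[:2] for s in S],0),np.mean([plane("top",zt(*s),.02)[:2] for s in T],0))
```

```text
+yF [ 0.4741 -0.1631  0.1421] 0.001920973973013978
-yF [ 0.4234 -0.1977  0.1443] 0.0011491740660922126
+yR [ 0.5041 -0.2047  0.1134] 0.0031921222397272445
-yR [ 0.4553 -0.2433  0.105 ] 0.001144558327317685
[ 0.4642 -0.2022  0.1262]
pad in press [-0.0251 -0.1065] [array([-0.0515, -0.0761]), array([-0.0521, -0.1375]), array([-0.0003, -0.0752]), array([ 0.0035, -0.1373])]
tin in press [ 0.0403 -0.2265]
[ 0.5782 -0.4494] [ 0.59   -0.4406]
[ 0.4489 -0.3606] [ 0.4639 -0.3603]
[ 0.3877 -0.4507] [ 0.3888 -0.4515]
[ 0.5176 -0.5365] [ 0.5151 -0.5401]
[ 0.4895 -0.4481] [ 0.4831 -0.4493]
```

```bash
cat >> geo.py <<'E'
from scipy.spatial.transform import Rotation as Ro
def tool(az,lean,flip=1):
    a,l=np.radians([az,lean]); z=np.array([np.sin(l)*np.cos(a),np.sin(l)*np.sin(a),-np.cos(l)]); y=flip*np.array([-np.sin(a),np.cos(a),0])
    return np.c_[np.cross(y,z),y,z]
def go(pos,R,p0=None,R0=None):
    "print shift (cm) and turn (deg) in tool axes to the TCP pose; return the pose"
    if p0 is None:
        s=robot.observe(); p0=s["tool_pos"]; R0=Ro.from_euler("xyz",s["tool_rot"]).as_matrix()
    print("dp",R0.T@(np.array(pos)-p0)*100,"dr",np.degrees(Ro.from_matrix(R0.T@R).as_rotvec()))
    return np.array(pos),R
def grasp(g,R): return np.array(g)+.0188*R[:,2]
E
python3 - <<'E'
from geo import *
for f in (1,-1):
    a=go([.40,.18,.32],tool(0,25,f)); R=tool(-39,50,f)
    b=go(grasp([.403,-.324,.045],R)-.12*R[:,2]+[0,0,.04],R,*a); c=go(grasp([.403,-.324,.045],R),R,*b)
E
```

```text
dp [-32.874  -23.4362  -9.3626] dr [ -3.8321 -24.831  -16.9425]
dp [ 12.3708 -45.5213  12.9833] dr [ 23.9251 -24.0212  31.1798]
dp [ 3.0642 -0.     14.5712] dr [0. 0. 0.]
dp [-32.874  -23.4362  -9.3626] dr [-35.3314   5.4526 159.2303]
dp [-12.3708  45.5213  12.9833] dr [-23.9251  24.0212  31.1798]
dp [-3.0642  0.     14.5712] dr [0. 0. 0.]
```

>>> step_arm([
  {"delta_pos": [-6.5,-4.7,-1.9],"dr": [-0.8,-5,-3.4],"fingers": -1},
  {"delta_pos": [-13,-9.4,-3.7],"dr": [-1.5,-10,-6.8],"fingers": -1},
  {"delta_pos": [-20,-14,-5.6],"dr": [-2.3,-15,-10],"fingers": -1},
  {"delta_pos": [-26,-18.7,-7.5],"dr": [-3,-20,-13.6],"fingers": -1},
  {"delta_pos": [-33,-23.4,-9.4],"dr": [-3.8,-25,-17],"fingers": -1},
], newtons=30)

```text
time: 0.72
tool_pos: [0.3407, 0.258, 0.2979]
tool_rot: [-3.14, 0.443, -3.137]
contact_force: [1.9, -0.0, 0.4]
opening: 0.0916
grip_force: 0.0
```

Run:
```python
from geo import *
s=robot.observe(); print(s["time"],s["tool_pos"],s["qpos"])
R=tool(-39,50,1)
go(grasp([.403,-.324,.045],R)-.12*R[:,2]+[0,0,.04],R)
```

```text
0.725 [0.3407 0.258  0.2979] [ 0.666  -0.0688  1.8999 -0.3242  0.9784 -0.7718]
dp [  6.3561 -53.3018  13.4165] dr [ 24.0992 -23.6333  31.3035]
```

>>> step_arm([
  {"delta_pos": [-1.5,-5.2,1],"dr": [2.4,-2.4,3.1],"fingers": -1},
  {"delta_pos": [-3,-10.4,2],"dr": [4.8,-4.8,6.2],"fingers": -1},
  {"delta_pos": [-4,-15.6,3],"dr": [7.2,-7.2,9.3],"fingers": -1},
  {"delta_pos": [-4.2,-20.8,4],"dr": [9.6,-9.6,12.4],"fingers": -1},
  {"delta_pos": [-4.2,-26,5],"dr": [12,-12,15.5],"fingers": -1},
])

```text
time: 1.35
tool_pos: [0.3993, -0.002, 0.2699]
tool_rot: [-3.094, 0.659, 2.83]
contact_force: [0.6, 0.2, -0.5]
opening: 0.0918
grip_force: 0.0
```

Run:
```python
from geo import *
s=robot.observe(); print(s["time"],s["tool_pos"],s["qpos"])
R=tool(-39,50,1)
go(grasp([.403,-.324,.045],R)-.12*R[:,2]+[0,0,.04],R)
```

```text
1.35 [ 0.3993 -0.002   0.2699] [-0.02   -0.2217  2.2074 -0.4229  0.57   -0.9738]
dp [  4.9855 -27.1648  12.616 ] dr [ 11.981  -11.7269  15.5612]
```

>>> step_arm([
  {"delta_pos": [1,-5.4,2.5],"dr": [2.4,-2.4,3.1],"fingers": -1},
  {"delta_pos": [2,-10.8,5],"dr": [4.8,-4.8,6.2],"fingers": -1},
  {"delta_pos": [3,-16.2,7.5],"dr": [7.2,-7.2,9.3],"fingers": -1},
  {"delta_pos": [4,-21.7,10],"dr": [9.6,-9.6,12.4],"fingers": -1},
  {"delta_pos": [5,-27.2,12.6],"dr": [12,-11.7,15.5],"fingers": -1},
])

```text
time: 1.98
tool_pos: [0.349, -0.1267, 0.2072]
tool_rot: [3.114, 0.695, 2.632]
contact_force: [-0.3, 0.7, -0.5]
opening: 0.092
grip_force: 0.0
```

Run:
```python
from geo import *
import cv2
s=robot.observe(); print(s["time"],s["tool_pos"],s["qpos"])
R=tool(-39,50,1)
go(grasp([.403,-.324,.045],R),R)
im=viewer.read_camera("side")[:,:,::-1]; im2=viewer.read_camera("top")[:,:,::-1]
cv2.imwrite("pics/v1.png",np.hstack([cv2.resize(im[80:330,200:500],(400,333)),cv2.resize(im2[170:420,250:450],(266,333))]))
```

```text
1.975 [ 0.349  -0.1267  0.2072] [-0.6699 -0.252   2.455   0.4789  0.2833 -2.157 ]
dp [ -0.935  -15.4607  23.0642] dr [  8.4677 -10.2257   6.803 ]
```

View pics/v1.png

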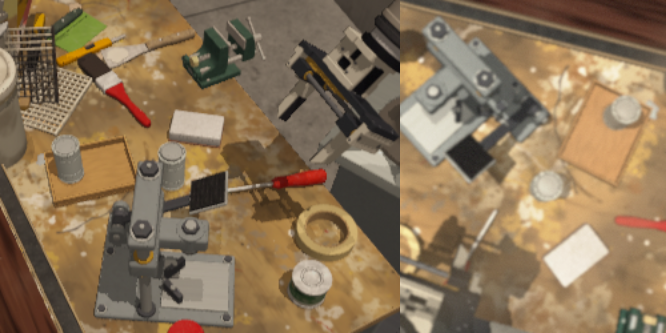

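The gripper is a bar about 190 mm wide along its closing axis, seen at the upper right. Joint 5 reached its lower limit leaning outward this close in. I'll fit the arm's kinematics from the states logged so far, so I can choose poses it can reach.

```bash
cat > kin.py <<'E'
from geo import *
import itertools
S=[([1.124,.3427,1.5249,0,1.2754,-.146],[.1554,.5011,.2261],[-3.1403,-.0002,2.8408]),
([.666,-.0688,1.8999,-.3242,.9784,-.7718],[.3407,.258,.2979],[-3.14,.443,-3.137]),
([-.02,-.2217,2.2074,-.4229,.57,-.9738],[.3993,-.002,.2699],[-3.094,.659,2.83]),
([-.6699,-.252,2.455,.4789,.2833,-2.157],[.349,-.1267,.2072],[3.114,.695,2.632])]
E=lambda ax,t:Ro.from_euler(ax,t).as_matrix()
def chain(q,s4,s6):
    A=E("z",q[0]);B=A@E("y",q[1]);C=B@E("y",q[2]);D=C@E("z",s4*q[3]);F=D@E("y",q[4]);return A,B,C,D,F,F@E("z",s6*q[5])
E
python3 - <<'E'
from kin import *
for s4,s6 in itertools.product((1,-1),(1,-1)):
    Cs=[chain(q,s4,s6)[5].T@E("xyz",r) for q,p,r in S]
    print(s4,s6,max(np.abs(c-Cs[0]).max() for c in Cs)); 
    if s4==s6==1: print(Cs[0])
    M=[];b=[]
    for q,p,r in S:
        A,B,C,D,F,G=chain(q,s4,s6)
        M.append(np.c_[A[:,0],A[:,1],[0,0,1],B[:,0],B[:,2],C[:,0],C[:,2],F[:,0],F[:,1],F[:,2]]);b.append(p)
    M=np.vstack(M);b=np.hstack(b);x,_,rk,sv=np.linalg.lstsq(M,b,rcond=1e-3);print(x,rk,np.abs(M@x-b).max(),sv[-3:])
E
```

```text
1 1 0.000573044076175075
[[ 0.     -1.     -0.0001]
 [ 1.      0.     -0.    ]
 [ 0.     -0.0001  1.    ]]
[-0.0006  0.0762  0.2232  0.0004  0.506   0.0466  0.3801  0.0001  0.0002
  0.3178] 10 3.015562006356172e-05 [0.1233 0.0874 0.0517]
1 -1 1.3454689707060556
[-0.0006  0.0762  0.2232  0.0004  0.506   0.0466  0.3801  0.0001  0.0002
  0.3178] 10 3.015562006356172e-05 [0.1233 0.0874 0.0517]
-1 1 0.8004795531222438
[ 0.2463  0.0163 -0.0826  0.1602 -0.015  -0.1237  0.0715 -0.0199  0.0611
 -0.2809] 10 0.012794186448709 [0.1233 0.0874 0.0517]
-1 -1 1.927656960867687
[ 0.2463  0.0163 -0.0826  0.1602 -0.015  -0.1237  0.0715 -0.0199  0.0611
 -0.2809] 10 0.012794186448709 [0.1233 0.0874 0.0517]
```

```bash
cat >> kin.py <<'E'
LO=np.array([-2.53,-.77,.04,-1,.28,-3.11]);HI=np.array([2.53,2.02,2.7,4.14,2.66,3.11])
C0=np.array([[0,-1,0],[1,0,0],[0,0,1.]])
def ik(p,R):
    "joints and smallest margin to a joint limit"
    W=np.array(p)-.3178*R[:,2]; r=np.hypot(W[0],W[1]); q1=np.arctan2(W[1],W[0])-np.arcsin(.0762/r)
    x=np.sqrt(r*r-.0762**2); z=W[2]-.2232; a,b=.506,np.hypot(.0466,.3801); g=np.arctan2(.0466,.3801)
    c=(x*x+z*z-a*a-b*b)/2/a/b
    if abs(c)>1: return None,-1
    k=np.arccos(c); q3=k-g; q2=np.arctan2(x,z)-np.arctan2(b*np.sin(k),a+b*np.cos(k))
    q4,q5,q6=Ro.from_matrix(E("y",q2+q3).T@E("z",q1).T@R@C0.T).as_euler("ZYZ")
    if q4<-1: q4+=2*np.pi
    q=np.array([q1,q2,q3,q4,q5,q6]); return q,min((q-LO).min(),(HI-q).min())
PA=-55.2; PR=np.c_[E("z",np.radians(PA))[:,:2],[0,0,1]]; PO=np.array([.566,-.162,0])
BOX=[("cross",(-.026,-.022,.152),(.05,.022,.2)),("beam",(.03,-.08,.15),(.09,.08,.26)),("ram",(-.015,-.015,.136),(.015,.015,.16)),("anvil",(-.09,-.065,0),(.1,.065,.02)),("pad1",(-.056,-.14,.118),(-.024,-.073,.15)),("pad2",(-.03,-.14,.09),(.006,-.073,.133))]
_g=np.array(list(itertools.product(np.linspace(-.0375,.0375,7),np.linspace(-.095,.095,15),np.linspace(-.047,-.2,12))))
def clr(g,R,pressframe_only=True):
    X=(g+_g@R.T-PO)@PR
    return {n:round(float(np.linalg.norm(np.maximum(0,np.maximum(np.array(a)-X,X-np.array(b))),axis=1).min())*1000) for n,a,b in BOX}
E
python3 - <<'E'
from kin import *
S4=S[3]; print(ik(S4[1],E("xyz",S4[2])))
g=PO+[0,0,.065]
for L in (45,50,55):
  for psi in (20,30,40,50):
    R=tool(PA-psi,L); o=[]
    for f in (1,-1):
        Rf=tool(PA-psi,L,f); gf=g-.13*np.array([R[0,2],R[1,2],0])/np.hypot(R[0,2],R[1,2])
        o.append([round(ik(grasp(x,Rf),Rf)[1],2) for x in (g,gf,gf+[0,0,.15])])
    print(L,psi,clr(g,R),o)
for L in (45,50,55):
  for nm,t in (("pick",[.403,-.324,.045]),("place",[.4506,-.4273,.05])):
    for f in (1,-1): print(L,nm,f,[(az,round(ik(grasp(t,tool(az,L,f)),tool(az,L,f))[1],2)) for az in range(-180,180,20) if ik(grasp(t,tool(az,L,f)),tool(az,L,f))[1]>.05])
E
```

```text
(array([-0.6696, -0.2527,  2.4547,  0.4779,  0.2848, -2.1558]), np.float64(0.004761174088188491))
45 20 {'cross': 5, 'beam': 24, 'ram': 2, 'anvil': 52, 'pad1': 0, 'pad2': 4} [[np.float64(-0.9), np.float64(-1.05), np.float64(0.09)], [np.float64(-0.9), np.float64(-1.05), np.float64(0.09)]]
45 30 {'cross': 5, 'beam': 14, 'ram': 1, 'anvil': 52, 'pad1': 0, 'pad2': 18} [[np.float64(-1.07), np.float64(0.07), np.float64(0.17)], [np.float64(-1.07), np.float64(0.07), np.float64(0.17)]]
45 40 {'cross': 2, 'beam': 6, 'ram': 1, 'anvil': 52, 'pad1': 11, 'pad2': 31} [[np.float64(0.05), np.float64(0.18), np.float64(0.24)], [np.float64(0.05), np.float64(0.18), np.float64(0.24)]]
45 50 {'cross': 6, 'beam': 0, 'ram': 1, 'anvil': 52, 'pad1': 27, 'pad2': 43} [[np.float64(0.16), np.float64(0.27), np.float64(0.29)], [np.float64(0.16), np.float64(0.27), np.float64(0.29)]]
50 20 {'cross': 10, 'beam': 29, 'ram': 6, 'anvil': 46, 'pad1': 0, 'pad2': 9} [[np.float64(-0.8), np.float64(-0.97), np.float64(0.0)], [np.float64(-0.8), np.float64(-0.97), np.float64(0.0)]]
50 30 {'cross': 11, 'beam': 19, 'ram': 6, 'anvil'
[... 5202 characters left out ...]
140, np.float64(0.12)), (-60, np.float64(0.44)), (-40, np.float64(0.48)), (-20, np.float64(0.51)), (0, np.float64(0.62)), (20, np.float64(0.84)), (40, np.float64(0.82)), (60, np.float64(0.86)), (80, np.float64(0.74)), (100, np.float64(0.51)), (120, np.float64(0.34)), (140, np.float64(0.3)), (160, np.float64(0.44))]
55 place -1 [(-180, np.float64(0.43)), (-160, np.float64(0.28)), (-140, np.float64(0.12)), (-60, np.float64(0.44)), (-40, np.float64(0.48)), (-20, np.float64(0.51)), (0, np.float64(0.62)), (20, np.float64(0.84)), (40, np.float64(1.09)), (60, np.float64(0.99)), (80, np.float64(0.74)), (100, np.float64(0.51)), (120, np.float64(0.34)), (140, np.float64(0.3)), (160, np.float64(0.44))]
```

Run:
```python
from kin import *
np.set_printoptions(precision=2,suppress=True)
L=53
for f in (1,-1):
  print("f",f)
  for az in (-80,-60,-40,-20,0,20):
    R=tool(az,L,f); print("pick",az,ik(grasp([.403,-.324,.047],R),R)[0],"place",ik(grasp([.4506,-.4273,.055],R),R)[0])
  for psi in (48,55):
   R=tool(PA-psi,L,f)
   for x,y,z in ((0,0,0),(-.02,0,.005),(-.04,0,.005),(-.07,0,.01),(-.12,0,.02),(-.12,0,.15),(-.12,-.12,.17)):
    g=PO+PR@[x,y,z+.067]; print(psi,x,y,z,ik(grasp(g,R),R),clr(g,R))
```

```text
f 1
pick -80 [-0.45  0.71  2.22  4.25  0.81  1.33] place [-0.61  0.73  2.    4.26  0.68  1.1 ]
pick -60 [-0.64  0.7   2.39  3.56  0.89  1.55] place [-0.78  0.69  2.15  3.5   0.64  1.44]
pick -40 [-0.94  0.72  2.47  2.91  0.97  1.56] place [-1.    0.69  2.19  2.76  0.68  1.69]
pick -20 [-1.19  0.71  2.41  2.28  0.91  1.59] place [-1.18  0.7   2.11  2.06  0.73  1.94]
pick 0 [-1.31  0.7   2.24  1.68  0.89  1.81] place [-1.27  0.74  1.93  1.49  0.87  2.16]
pick 20 [-1.33  0.74  2.03  1.21  1.01  2.02] place [-1.29  0.81  1.7   1.11  1.1   2.28]
48 0 0 0 (array([-0.01,  0.87,  1.5 , -0.96,  1.26,  0.77]), np.float64(0.041594426857226696)) {'cross': 11, 'beam': 8, 'ram': 6, 'anvil': 45, 'pad1': 32, 'pad2': 49}
48 -0.02 0 0.005 (array([ 0.02,  0.85,  1.52, -0.95,  1.27,  0.79]), np.float64(0.0547853773735989)) {'cross': 15, 'beam': 12, 'ram': 9, 'anvil': 50, 'pad1': 46, 'pad2': 63}
48 -0.04 0 0.005 (array([ 0.05,  0.84,  1.55, -0.93,  1.28,  0.81]), np.float64(0.06711201496939356)) {'cross': 23, 'beam': 21, 'ram': 21, 'anvil': 50, 'pad1': 59, 'pad2': 76}
48 -0.07 0 0.01 (array([ 0.09,  0.82
[... 4207 characters left out ...]
.01 (array([ 0.07,  0.85,  1.51, -0.84,  1.38, -2.29]), np.float64(0.16398139452528704)) {'cross': 28, 'beam': 34, 'ram': 34, 'anvil': 55, 'pad1': 83, 'pad2': 98}
55 -0.12 0 0.02 (array([ 0.14,  0.81,  1.56, -0.79,  1.4 , -2.24]), np.float64(0.20676905150620106)) {'cross': 52, 'beam': 81, 'ram': 63, 'anvil': 70, 'pad1': 112, 'pad2': 127}
55 -0.12 0 0.15 (array([ 0.14,  0.62,  1.49, -0.78,  1.58, -2.42]), np.float64(0.22105263575626677)) {'cross': 86, 'beam': 82, 'ram': 120, 'anvil': 197, 'pad1': 164, 'pad2': 187}
55 -0.12 -0.12 0.17 (array([ 0.03,  0.43,  1.79, -0.84,  1.45, -2.41]), np.float64(0.15828960877828835)) {'cross': 62, 'beam': 88, 'ram': 97, 'anvil': 215, 'pad1': 103, 'pad2': 126}
```

```bash
cat >> kin.py <<'E'
def path(W,L,f=1,n=12):
    "W: list of (grasp point, az); worst joint margin and largest joint step along it"
    m=9;st=0;qp=None
    for (g,a),(h,b) in zip(W[:-1],W[1:]):
        for t in np.linspace(0,1,n):
            R=tool(a+(b-a)*t,L,f); q,k=ik(grasp(np.array(g)*(1-t)+np.array(h)*t,R),R); m=min(m,k)
            if q is None: return -1,9
            if qp is not None: st=max(st,np.abs(q-qp).max())
            qp=q
    return m,st
E
cat > search.py <<'E'
from kin import *
tin=np.array([.403,-.324,.047])
res=[]
for L in (50,53):
  for psi in (50,55):
    ap=PA-psi; D=[(PO+PR@[-.12,0,.217],ap),(PO+PR@[-.12,0,.087],ap),(PO+PR@[0,0,.067],ap)]
    for azp in (0,20,40):
      for x,y,z,az in itertools.product((.4,.5,.6),(-.25,-.1,0.05,.15),(.25,.32,.4),(20,0,-20,-40,-60)):
        m,s=path([(tin,azp),(tin+[0,0,.17],azp),(np.array([x,y,z]),az)]+D,L)
        if s<.9: res.append((round(m,3),round(s,2),L,psi,azp,x,y,z,az))
res.sort(reverse=True); print(*res[:12],sep="\n")
E
python3 search.py
sed -i 's/if s<.9: //' search.py; python3 search.py
python3 - <<'E'
from kin import *
np.set_printoptions(precision=2,suppress=True)
for a in range(40,-120,-20):
    R=tool(a,50)
    for g in ([.45,-.1,.35],[.55,0,.35],[.6,-.05,.45]): print(a,g,*ik(grasp(g,R),R))
E
```

```text
(np.float64(0.077), np.float64(5.88), 50, 55, 40, 0.4, 0.15, 0.4, -40)
(np.float64(0.077), np.float64(5.88), 50, 50, 40, 0.4, 0.15, 0.4, -40)
(np.float64(0.075), np.float64(5.96), 50, 55, 20, 0.4, 0.15, 0.4, -40)
(np.float64(0.075), np.float64(5.96), 50, 50, 20, 0.4, 0.15, 0.4, -40)
(np.float64(0.062), np.float64(6.0), 50, 55, 40, 0.4, -0.1, 0.4, -60)
(np.float64(0.059), np.float64(5.98), 50, 55, 40, 0.5, 0.05, 0.4, -40)
(np.float64(0.057), np.float64(6.0), 50, 50, 40, 0.4, -0.1, 0.4, -60)
(np.float64(0.055), np.float64(5.98), 50, 50, 40, 0.5, 0.05, 0.4, -40)
(np.float64(0.051), np.float64(5.93), 50, 55, 40, 0.4, 0.15, 0.4, -60)
(np.float64(0.051), np.float64(5.93), 50, 50, 40, 0.4, 0.15, 0.4, -60)
(np.float64(0.05), np.float64(6.0), 50, 55, 40, 0.4, 0.05, 0.4, -40)
(np.float64(0.05), np.float64(6.0), 50, 50, 40, 0.4, 0.05, 0.4, -40)
40 [0.45, -0.1, 0.35] [-0.94  0.05  1.9   0.89  1.38  2.8 ] 0.3103927256013548
40 [0.55, 0, 0.35] [-0.57  0.12  1.83  0.96  1.1   3.03] 0.08273815148379482
40 [0.6, -0.05, 0.45] [-0.6   0.17  1.48  0.87  1.31 -3.03] 0.07943479251203156
20 [0.45, -0.1, 0.
[... 952 characters left out ...]
[ 0.07  0.01  1.95 -0.97  0.98  0.03] 0.025988069083141774
-60 [0.55, 0, 0.35] [ 0.27  0.26  1.65 -0.94  1.16  0.11] 0.06056108553398809
-60 [0.6, -0.05, 0.45] [ 0.15  0.25  1.38 -0.85  1.24 -0.2 ] 0.14807732307389276
-80 [0.45, -0.1, 0.35] [ 0.12  0.17  1.77 -0.92  1.3   0.25] 0.08175645344545468
-80 [0.55, 0, 0.35] [ 0.28  0.4   1.44 -0.87  1.48  0.27] 0.12854861352958702
-80 [0.6, -0.05, 0.45] [ 0.17  0.41  1.16 -0.87  1.57 -0.  ] 0.12733376546950548
-100 [0.45, -0.1, 0.35] [ 0.1   0.31  1.58 -0.83  1.57  0.42] 0.17074507028476327
-100 [0.55, 0, 0.35] [ 0.24  0.54  1.21 -0.79  1.76  0.41] 0.20636804796938468
-100 [0.6, -0.05, 0.45] [ 0.15  0.58  0.88 -0.87  1.89  0.13] 0.13020294750521078
```

```bash
cat > s2.py <<'E'
from kin import *
np.set_printoptions(precision=2,suppress=True)
tin=np.array([.403,-.324,.047]); L=50
for a in (120,140,160,180,200,220):
    R=tool(a,L); print(a,*ik(grasp(tin,R),R),clr(tin,R))
    R=tool(a,L); print("  up",*ik(grasp(tin+[0,0,.2],R),R))
for psi in (50,55):
  ap=360+PA-psi; D=[(PO+PR@[-.12,0,.217],ap),(PO+PR@[-.12,0,.087],ap),(PO+PR@[0,0,.065],ap)]
  res=[]
  for f in (1,-1):
   for azp in (130,140,150):
    for x,y,z,az in itertools.product((.35,.42,.5),(-.25,-.15,-.05),(.25,.32),(150,180,210,240)):
     m,s=path([(tin,azp),(tin+[0,0,.17],azp),(np.array([x,y,z]),az)]+D,L,f)
     res.append((s>1,-round(m,3),round(s,2),f,azp,x,y,z,az))
  res.sort(); print(psi,*res[:5],sep="\n")
E
python3 s2.py
```

```text
120 [-0.89  1.03  1.1   0.12  1.87  1.71] 0.7882869903296394 {'cross': 119, 'beam': 58, 'ram': 129, 'anvil': 78, 'pad1': 84, 'pad2': 53}
  up [-0.89  0.82  0.97  0.15  2.21  1.76] 0.4477486286821182
140 [-0.79  1.05  1.06 -0.07  1.9   1.49] 0.7567415251329086 {'cross': 100, 'beam': 33, 'ram': 116, 'anvil': 61, 'pad1': 52, 'pad2': 21}
  up [-0.79  0.85  0.92 -0.09  2.24  1.46] 0.4165272167409868
160 [-0.68  1.04  1.09 -0.26  1.85  1.28] 0.7378860904522621 {'cross': 66, 'beam': 0, 'ram': 92, 'anvil': 57, 'pad1': 23, 'pad2': 0}
  up [-0.68  0.83  0.96 -0.31  2.18  1.17] 0.48220006048637476
180 [-0.58  1.    1.2  -0.44  1.72  1.1 ] 0.5609313625740686 {'cross': 14, 'beam': 0, 'ram': 46, 'anvil': 61, 'pad1': 7, 'pad2': 0}
  up [-0.58  0.77  1.07 -0.49  2.03  0.94] 0.5113955179545362
200 [-0.49  0.93  1.36 -0.61  1.53  0.98] 0.39108443488637834 {'cross': 10, 'beam': 0, 'ram': 16, 'anvil': 73, 'pad1': 0, 'pad2': 0}
  up [-0.49  0.69  1.24 -0.63  1.83  0.76] 0.3675554036855798
220 [-0.42  0.86  1.56 -0.8   1.31  0.9 ] 0.20430655341588977 {'cross': 26, 'beam': 0, 'ram': 36, 'anvil': 83, 'pad1'
[... 208 characters left out ...]
0.05), -1, 150, 0.42, -0.15, 0.32, 210)
(np.False_, np.float64(-0.098), np.float64(0.05), -1, 150, 0.5, -0.15, 0.25, 210)
(np.False_, np.float64(-0.098), np.float64(0.05), -1, 150, 0.5, -0.15, 0.32, 210)
(np.False_, np.float64(-0.098), np.float64(0.05), 1, 150, 0.42, -0.15, 0.25, 210)
55
(np.False_, np.float64(-0.149), np.float64(0.05), -1, 150, 0.42, -0.15, 0.25, 210)
(np.False_, np.float64(-0.149), np.float64(0.05), -1, 150, 0.42, -0.15, 0.32, 210)
(np.False_, np.float64(-0.149), np.float64(0.05), -1, 150, 0.5, -0.15, 0.25, 210)
(np.False_, np.float64(-0.149), np.float64(0.05), -1, 150, 0.5, -0.15, 0.32, 210)
(np.False_, np.float64(-0.149), np.float64(0.05), 1, 150, 0.42, -0.15, 0.25, 210)
```

```bash
cat >> kin.py <<'E'
TIN=np.array([.403,-.324,.047])
E
python3 - <<'E'
from kin import *
np.set_printoptions(precision=2,suppress=True)
R=tool(130,50,-1); s=robot.observe(); R0=E("xyz",s["tool_rot"]); p0=s["tool_pos"]
pre=grasp(TIN,R)-.13*R[:,2]+[0,0,.03]
rv=Ro.from_matrix(R0.T@R).as_rotvec(); Rm=R0@Ro.from_rotvec(rv*.5).as_matrix()
mid=np.array([.42,-.25,.30])
for t in np.linspace(0,1,6): print(ik(p0+(mid-p0)*t,R0@Ro.from_rotvec(rv*.5*t).as_matrix()))
a=go(mid,Rm); b=go(pre,R,*a); go(grasp(TIN,R),R,*b)
for t in np.linspace(0,1,6): print(ik(mid+(pre-mid)*t,R0@Ro.from_rotvec(rv*(.5+.5*t)).as_matrix()))
print(pre)
E
```

```text
(array([-0.67, -0.25,  2.46,  0.47,  0.28, -2.15]), np.float64(0.0030124848121134695))
(array([-0.69, -0.19,  2.26,  0.24,  0.56, -1.89]), np.float64(0.27824057029232063))
(array([-0.71, -0.09,  2.06,  0.16,  0.81, -1.79]), np.float64(0.5325519496252366))
(array([-0.73,  0.02,  1.85,  0.12,  1.06, -1.73]), np.float64(0.7764167108676374))
(array([-0.74,  0.14,  1.64,  0.1 ,  1.3 , -1.68]), np.float64(0.9122402531257202))
(array([-0.75,  0.27,  1.42,  0.08,  1.54, -1.64]), np.float64(1.044688466140467))
dp [-15.39  -7.24   0.48] dr [-0.41 44.19 12.01]
dp [-13.01  -9.67  13.23] dr [-0.41 44.19 12.01]
dp [-2.3  -0.   14.93] dr [0. 0. 0.]
(array([-0.75,  0.27,  1.42,  0.08,  1.54, -1.64]), np.float64(1.044688466140467))
(array([-0.77,  0.43,  1.3 ,  0.07,  1.66, -1.62]), np.float64(0.9964066310802888))
(array([-0.79,  0.59,  1.15,  0.06,  1.8 , -1.6 ]), np.float64(0.8567712331363175))
(array([-0.81,  0.76,  0.98,  0.05,  1.96, -1.58]), np.float64(0.6992284239281459))
(array([-0.83,  0.95,  0.77,  0.04,  2.14, -1.56]), np.float64(0.517022390346384))
(array([-0.84,  1.15,  0.49,  0.03,  2.37, -1.53]), np.float64(0.29174045813045657))
[ 0.46 -0.39  0.15]
```

>>> step_arm([
  {"delta_pos": [-3.1,-1.4,0.1],"dr": [0,8.8,2.4],"fingers": -1},
  {"delta_pos": [-6.2,-2.9,0.2],"dr": [-0.1,17.7,4.8],"fingers": -1},
  {"delta_pos": [-9.2,-4.3,0.3],"dr": [-0.2,26.5,7.2],"fingers": -1},
  {"delta_pos": [-12.3,-5.8,0.4],"dr": [-0.3,35.4,9.6],"fingers": -1},
  {"delta_pos": [-15.4,-7.2,0.5],"dr": [-0.4,44.2,12],"fingers": -1},
])

```text
time: 2.7
tool_pos: [0.4216, -0.2506, 0.3022]
tool_rot: [3.061, -0.093, 2.458]
contact_force: [0.1, -0.4, 1.2]
opening: 0.0916
grip_force: 0.0
```

>>> step_arm([
  {"delta_pos": [-2.6,-1.9,2.6],"dr": [0,8.8,2.4],"fingers": -1},
  {"delta_pos": [-5.2,-3.8,5.2],"dr": [-0.1,17.7,4.8],"fingers": -1},
  {"delta_pos": [-7.8,-5.8,7.9],"dr": [-0.2,26.5,7.2],"fingers": -1},
  {"delta_pos": [-10.4,-7.7,10.6],"dr": [-0.3,35.4,9.6],"fingers": -1},
  {"delta_pos": [-13,-9.7,13.2],"dr": [-0.4,44.2,12],"fingers": -1},
])

```text
time: 3.32
tool_pos: [0.4598, -0.3886, 0.1499]
tool_rot: [-3.121, -0.87, 2.254]
contact_force: [2.4, -0.0, 1.5]
opening: 0.0916
grip_force: 0.0
```

Run:
```python
from kin import *
np.set_printoptions(precision=2,suppress=True)
R=tool(130,50,-1); s=robot.observe(); print(s["time"],s["tool_pos"],s["qpos"])
go(grasp(TIN,R),R)
```

```text
3.325 [ 0.46 -0.39  0.15] [-0.84  1.16  0.48  0.02  2.38 -1.52]
dp [-2.31 -0.04 15.09] dr [-0.54  0.17 -0.55]
```

>>> step_arm([
  {"delta_pos": [-1.2,0,2],"dr": [-0.5,0.2,-0.5],"fingers": -1},
  {"delta_pos": [-2.3,0,5],"dr": [-0.5,0.2,-0.5],"fingers": -1},
  {"delta_pos": [-2.3,0,9],"dr": [-0.5,0.2,-0.5],"fingers": -1},
  {"delta_pos": [-2.3,0,13],"dr": [-0.5,0.2,-0.5],"fingers": -1},
  {"delta_pos": [-2.3,0,15.1],"dr": [-0.5,0.2,-0.5],"fingers": -1},
])

```text
time: 3.95
tool_pos: [0.3932, -0.3104, 0.0342]
tool_rot: [3.141, -0.872, 2.274]
contact_force: [-0.0, -0.8, 0.4]
opening: 0.0917
grip_force: 0.0
```

>>> step_arm([
  {"delta_pos": [0,0,0],"dr": [0,0,0],"fingers": -0.3},
  {"delta_pos": [0,0,0],"dr": [0,0,0],"fingers": 0},
  {"delta_pos": [0,0,0],"dr": [0,0,0],"fingers": 0.5},
  {"delta_pos": [0,0,0],"dr": [0,0,0],"fingers": 1},
  {"delta_pos": [0,0,0],"dr": [0,0,0],"fingers": 1},
], newtons=25)

```text
time: 4.58
tool_pos: [0.3949, -0.3118, 0.0358]
tool_rot: [3.124, -0.869, 2.286]
contact_force: [0.0, -1.2, 1.6]
opening: 0.0491
grip_force: 25.0
```

Run:
```python
from kin import *
import cv2
s=robot.observe(); print(s["time"],s["tool_pos"],s["opening"],s["grip_force"],s["contact_force"])
R=E("xyz",s["tool_rot"]); print("grasp pt",s["tool_pos"]-.0188*R[:,2])
im=viewer.read_camera("side")[:,:,::-1]; im2=viewer.read_camera("top")[:,:,::-1]
cv2.imwrite("pics/v2.png",np.hstack([cv2.resize(im[120:320,200:440],(400,333)),cv2.resize(im2[170:370,280:480],(333,333))]))
```

```text
4.575 [ 0.3949 -0.3118  0.0358] 0.04912760837148732 24.975990056991577 [ 0.0086 -1.1781  1.6417]
grasp pt [ 0.4041 -0.3229  0.0479]
```

View pics/v2.png

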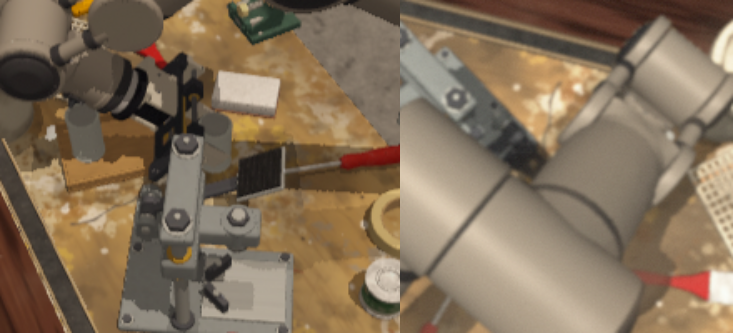

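The view shows the fingers around the tin beside the pad. The opening is 49 mm at 25 N, so the tin is gripped. Next I plan the carry, turning only about the vertical.

```bash
cat > carry.py <<'E'
from kin import *
def plan(W,R0,p0):
    "W: (grasp pt, turn about vertical from R0 in deg)"
    cur=(p0,R0); qs=[]
    for g,d in W:
        R=E("z",np.radians(d))@R0; nxt=(grasp(g,R),R)
        rv=Ro.from_matrix(cur[1].T@R).as_rotvec(); m=[];c=[]
        for t in np.linspace(0,1,8):
            Rt=cur[1]@Ro.from_rotvec(rv*t).as_matrix(); pt=cur[0]+(nxt[0]-cur[0])*t; q,k=ik(pt,Rt); m.append(k); c.append(min(clr(pt-.0188*Rt[:,2],Rt).items(),key=lambda x:x[1])); qs.append(q)
        print(np.round(g,3),d); go(*nxt,*cur); print("  margin %.2f"%min(m),"clear",min(c,key=lambda x:x[1]),"q",qs[-1]); cur=nxt
    return cur
E
python3 - <<'E'
from carry import *
np.set_printoptions(precision=2,suppress=True)
s=robot.observe(); R0=E("xyz",s["tool_rot"]); np.save("R0.npy",R0)
az=np.degrees(np.arctan2(R0[1,2],R0[0,2])); T=360+PA-53-az; print(az,T)
h=.048
plan([([.403,-.30,.32],15),([.42,-.2,.34],60),([.45,-.1,.34],95),(PO+PR@[-.12,0,.20+h],T),(PO+PR@[-.12,0,.04+h],T),(PO+PR@[-.03,0,.025+h],T),(PO+PR@[0,0,.0205+h],T)],R0,s["tool_pos"])
E
```

```text
129.6065768500142 122.19342314998582
[ 0.4  -0.3   0.32] 15
dp [ 21.92   1.34 -16.19] dr [11.46  0.18 -9.68]
  margin 0.30 clear ('beam', 23) q [-0.74  0.77  0.88 -0.13  2.36 -1.76]
[ 0.42 -0.2   0.34] 60
dp [3.97 8.18 1.75] dr [ 34.37   0.53 -29.04]
  margin 0.30 clear ('beam', 67) q [-0.36  0.62  1.11 -0.48  2.16 -2.23]
[ 0.45 -0.1   0.34] 95
dp [-3.28  8.49 -3.73] dr [ 26.74   0.41 -22.58]
  margin 0.36 clear ('beam', 81) q [-0.03  0.52  1.28 -0.64  1.95 -2.45]
[ 0.5  -0.06  0.25] 122.19342314998582
dp [-10.95  -1.56   1.27] dr [ 20.77   0.32 -17.55]
  margin 0.24 clear ('beam', 93) q [ 0.13  0.55  1.48 -0.76  1.58 -2.52]
[ 0.5  -0.06  0.09] 122.19342314998582
dp [-12.22  -0.19  10.32] dr [0. 0. 0.]
  margin 0.22 clear ('cross', 52) q [ 0.13  0.77  1.6  -0.78  1.34 -2.29]
[ 0.55 -0.14  0.07] 122.19342314998582
dp [ 2.46 -7.15  5.11] dr [0. 0. 0.]
  margin 0.15 clear ('beam', 6) q [ 0.01  0.84  1.49 -0.85  1.3  -2.38]
[ 0.57 -0.16  0.07] 122.19342314998582
dp [ 0.86 -2.38  1.67] dr [0. 0. 0.]
  margin 0.13 clear ('beam', 2) q [-0.03  0.86  1.44 -0.87  1.29 -2.42]
```

>>> step_arm([
  {"delta_pos": [4.4,0.3,-3.2],"dr": [2.3,0,-1.9],"fingers": 1},
  {"delta_pos": [8.8,0.5,-6.5],"dr": [4.6,0.1,-3.9],"fingers": 1},
  {"delta_pos": [13.2,0.8,-9.7],"dr": [6.9,0.1,-5.8],"fingers": 1},
  {"delta_pos": [17.5,1.1,-13],"dr": [9.2,0.1,-7.7],"fingers": 1},
  {"delta_pos": [21.9,1.3,-16.2],"dr": [11.5,0.2,-9.7],"fingers": 1},
])

```text
time: 5.3
tool_pos: [0.391, -0.2916, 0.3092]
tool_rot: [3.122, -0.87, 2.551]
contact_force: [0.1, -0.5, -2.1]
opening: 0.0491
grip_force: 25.0
```

>>> step_arm([
  {"delta_pos": [0.8,1.6,0.35],"dr": [6.9,0.1,-5.8],"fingers": 1},
  {"delta_pos": [1.6,3.3,0.7],"dr": [13.8,0.2,-11.6],"fingers": 1},
  {"delta_pos": [2.4,4.9,1.05],"dr": [20.6,0.3,-17.4],"fingers": 1},
  {"delta_pos": [3.2,6.5,1.4],"dr": [27.5,0.4,-23.2],"fingers": 1},
  {"delta_pos": [4,8.2,1.75],"dr": [34.4,0.5,-29],"fingers": 1},
])

```text
time: 5.92
tool_pos: [0.4058, -0.2018, 0.3276]
tool_rot: [3.122, -0.869, -2.943]
contact_force: [0.3, 0.8, -1.8]
opening: 0.0496
grip_force: 25.0
```

>>> step_arm([
  {"delta_pos": [-0.65,1.7,-0.75],"dr": [5.3,0.1,-4.5],"fingers": 1},
  {"delta_pos": [-1.3,3.4,-1.5],"dr": [10.7,0.2,-9],"fingers": 1},
  {"delta_pos": [-2,5.1,-2.2],"dr": [16,0.3,-13.5],"fingers": 1},
  {"delta_pos": [-2.6,6.8,-3],"dr": [21.4,0.3,-18.1],"fingers": 1},
  {"delta_pos": [-3.3,8.5,-3.7],"dr": [26.7,0.4,-22.6],"fingers": 1},
])

```text
time: 6.55
tool_pos: [0.4394, -0.109, 0.3274]
tool_rot: [3.121, -0.868, -2.333]
contact_force: [-0.1, 0.2, -2.2]
opening: 0.0499
grip_force: 25.0
```

Run:
```python
from carry import *
np.set_printoptions(precision=2,suppress=True)
s=robot.observe(); R0=np.load("R0.npy"); R=E("xyz",s["tool_rot"]); print(s["time"],s["qpos"],s["opening"],s["grip_force"],s["tool_pos"]-.0188*R[:,2])
d=R@R0.T; print(np.degrees(Ro.from_matrix(d).as_rotvec()))
T=122.2;h=.048
go(grasp(PO+PR@[-.12,0,.20+h],E("z",np.radians(T))@R0),E("z",np.radians(T))@R0)
```

```text
6.55 [-0.02  0.52  1.28 -0.63  1.95 -2.45] 0.04992463027756633 24.963095784187317 [ 0.45 -0.1   0.34]
[ 0.08 -0.08 95.27]
dp [-10.87  -1.7    1.29] dr [ 20.6    0.4  -17.33]
```

>>> step_arm([
  {"delta_pos": [-2.2,-0.3,0.25],"dr": [4.1,0.1,-3.5],"fingers": 1},
  {"delta_pos": [-4.4,-0.7,0.5],"dr": [8.2,0.2,-6.9],"fingers": 1},
  {"delta_pos": [-6.5,-1,0.8],"dr": [12.4,0.2,-10.4],"fingers": 1},
  {"delta_pos": [-8.7,-1.4,1],"dr": [16.5,0.3,-13.9],"fingers": 1},
  {"delta_pos": [-10.9,-1.7,1.3],"dr": [20.6,0.4,-17.3],"fingers": 1},
], newtons=40)

```text
time: 7.18
tool_pos: [0.4933, -0.0777, 0.2349]
tool_rot: [3.124, -0.869, -1.866]
contact_force: [0.2, 0.2, -2.6]
opening: 0.0494
grip_force: 40.0
```

Run:
```python
from carry import *
import cv2
s=robot.observe(); R0=np.load("R0.npy"); R=E("xyz",s["tool_rot"]); g=s["tool_pos"]-.0188*R[:,2]; print(s["opening"],g)
for n in ("side","top"): print(n,[proj(n,g+[0,0,z]) for z in (-.048,.032,.038)])
im=viewer.read_camera("side")[:,:,::-1]; im2=viewer.read_camera("top")[:,:,::-1]
cv2.imwrite("pics/v3.png",np.hstack([cv2.resize(im[130:330,260:460],(400,400),interpolation=2),cv2.resize(im2[150:350,170:370],(400,400),interpolation=2)]))
```

```text
0.04941083507884115 [ 0.4978 -0.0641  0.247 ]
side [array([407.4701, 250.8569]), array([414.5001, 225.19  ]), array([415.0752, 223.0902])]
top [array([230.389 , 277.1929]), array([222.1272, 271.5985]), array([221.442 , 271.1345])]
```

View pics/v3.png

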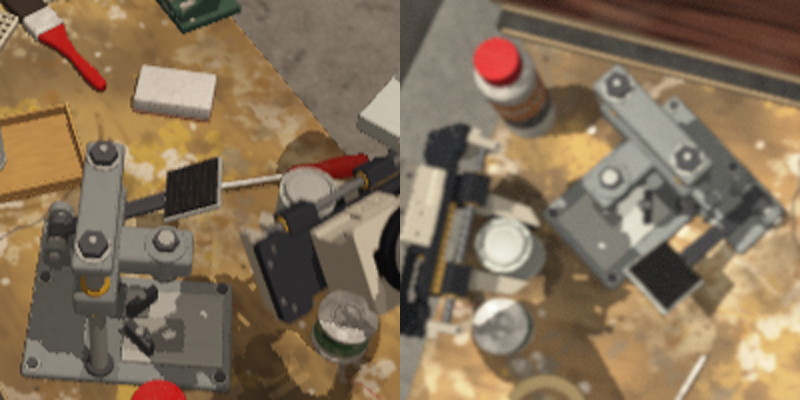

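The tin's top is at side (414,225) and top (222,271), where the upright-hold model predicts it. So it is still upright and hasn't slipped. Now I lower it and slide it in.

Run:
```python
from carry import *
np.set_printoptions(precision=2,suppress=True)
s=robot.observe(); R0=E("z",np.radians(122.2))@np.load("R0.npy"); h=.048; print(plane("top",(220,312),.051))
R=E("xyz",s["tool_rot"]); go(grasp(PO+PR@[-.12,0,.04+h],R0),R0)
plan([(PO+PR@[-.03,0,.026+h],0),(PO+PR@[.001,0,.025+h],0),(PO+PR@[.001,0,.0195+h],0)],R0,grasp(PO+PR@[-.12,0,.04+h],R0))
```

```text
[ 0.44 -0.01  0.05]
dp [-12.11  -0.33  10.16] dr [ 0.24 -0.07  0.06]
[ 0.55 -0.14  0.07] 0
dp [ 2.54 -7.15  5.04] dr [0. 0. 0.]
  margin 0.15 clear ('beam', 6) q [ 0.01  0.84  1.49 -0.85  1.3  -2.38]
[ 0.57 -0.16  0.07] 0
dp [ 1.17 -2.46  1.49] dr [0. 0. 0.]
  margin 0.13 clear ('beam', 1) q [-0.03  0.86  1.44 -0.87  1.3  -2.43]
[ 0.57 -0.16  0.07] 0
dp [-0.42 -0.01  0.35] dr [0. 0. 0.]
  margin 0.13 clear ('beam', 1) q [-0.03  0.87  1.44 -0.87  1.29 -2.42]
```

>>> step_arm([
  {"delta_pos": [-2.4,-0.1,2],"dr": [0.1,0,0],"fingers": 1},
  {"delta_pos": [-4.8,-0.1,4],"dr": [0.1,0,0],"fingers": 1},
  {"delta_pos": [-7.3,-0.2,6.1],"dr": [0.2,0,0],"fingers": 1},
  {"delta_pos": [-9.7,-0.3,8.1],"dr": [0.2,-0.1,0],"fingers": 1},
  {"delta_pos": [-12.1,-0.3,10.1],"dr": [0.2,-0.1,0.1],"fingers": 1},
])

```text
time: 7.9
tool_pos: [0.4948, -0.0783, 0.078]
tool_rot: [3.132, -0.868, -1.877]
contact_force: [0.8, -0.6, -1.9]
opening: 0.0496
grip_force: 40.0
```

>>> step_arm([
  {"delta_pos": [0.5,-1.4,1],"dr": [0,0,0],"fingers": 1},
  {"delta_pos": [1,-2.9,2],"dr": [0,0,0],"fingers": 1},
  {"delta_pos": [1.5,-4.3,3],"dr": [0,0,0],"fingers": 1},
  {"delta_pos": [2,-5.7,4],"dr": [0,0,0],"fingers": 1},
  {"delta_pos": [2.5,-7.1,5],"dr": [0,0,0],"fingers": 1},
])

```text
time: 8.52
tool_pos: [0.5461, -0.1525, 0.0647]
tool_rot: [3.131, -0.868, -1.874]
contact_force: [-0.2, 0.4, -1.8]
opening: 0.0491
grip_force: 40.0
```

Run:
```python
from carry import *
np.set_printoptions(precision=2,suppress=True)
s=robot.observe(); R0=E("z",np.radians(122.2))@np.load("R0.npy"); h=.048
R=E("xyz",s["tool_rot"]); print((s["tool_pos"]-.0188*R[:,2]-PO)@PR*1000,s["contact_force"]);go(grasp(PO+PR@[.0005,0,.025+h],R0),R0)
```

```text
[-27.76   0.56  76.88] [-0.19  0.39 -1.8 ]
dp [ 0.85 -2.21  1.58] dr [-0.02  0.06 -0.35]
```

Slide in slowly, then lower.

>>> step_arm([
  {"delta_pos": [0.2,-0.4,0.3],"dr": [0,0,-0.1],"fingers": 1},
  {"delta_pos": [0.4,-0.9,0.6],"dr": [0,0,-0.2],"fingers": 1},
  {"delta_pos": [0.5,-1.3,0.9],"dr": [0,0,-0.3],"fingers": 1},
  {"delta_pos": [0.7,-1.8,1.3],"dr": [0,0,-0.3],"fingers": 1},
  {"delta_pos": [0.85,-2.2,1.6],"dr": [0,0,-0.3],"fingers": 1},
])

```text
time: 9.15
tool_pos: [0.5611, -0.175, 0.0604]
tool_rot: [3.124, -0.868, -1.864]
contact_force: [-0.5, -0.1, -1.9]
opening: 0.0498
grip_force: 40.0
```

Run:
```python
from carry import *
np.set_printoptions(precision=2,suppress=True)
s=robot.observe(); R0=E("z",np.radians(122.2))@np.load("R0.npy"); h=.048
R=E("xyz",s["tool_rot"]); print((s["tool_pos"]-.0188*R[:,2]-PO)@PR*1000,s["contact_force"]);go(grasp(PO+PR@[.0005,0,.02+h],R0),R0)
```

```text
[-0.79  0.02 72.52] [-0.48 -0.09 -1.9 ]
dp [-0.29 -0.1   0.35] dr [-0.03  0.05  0.01]
```

>>> step_arm([
  {"delta_pos": [-0.1,-0.05,0.13],"dr": [0,0,0],"fingers": 1},
  {"delta_pos": [-0.17,-0.1,0.2],"dr": [0,0,0],"fingers": 1},
  {"delta_pos": [-0.24,-0.1,0.26],"dr": [0,0,0],"fingers": 1},
  {"delta_pos": [-0.3,-0.1,0.32],"dr": [0,0,0],"fingers": 1},
  {"delta_pos": [-0.3,-0.1,0.32],"dr": [0,0,0],"fingers": 1},
])

```text
time: 9.78
tool_pos: [0.5615, -0.1754, 0.0559]
tool_rot: [3.123, -0.868, -1.864]
contact_force: [0.2, 0.5, -3.1]
opening: 0.0495
grip_force: 40.0
```

>>> step_arm([
  {"delta_pos": [-0.04,0,0.03],"dr": [0,0,0],"fingers": 1},
  {"delta_pos": [-0.08,0,0.06],"dr": [0,0,0],"fingers": 1},
  {"delta_pos": [-0.12,0,0.1],"dr": [0,0,0],"fingers": 1},
  {"delta_pos": [-0.12,0,0.1],"dr": [0,0,0],"fingers": 1},
  {"delta_pos": [-0.12,0,0.1],"dr": [0,0,0],"fingers": 1},
])

```text
time: 10.4
tool_pos: [0.5615, -0.1755, 0.0558]
tool_rot: [3.125, -0.87, -1.865]
contact_force: [-3.4, 4.2, 7.1]
opening: 0.0491
grip_force: 39.9
```

>>> step_arm([
  {"delta_pos": [0.1,0,-0.08],"dr": [0,0,0],"fingers": 1},
  {"delta_pos": [0.1,0,-0.08],"dr": [0,0,0],"fingers": 0.0},
  {"delta_pos": [0.1,0,-0.08],"dr": [0,0,0],"fingers": -0.5},
  {"delta_pos": [0.1,0,-0.08],"dr": [0,0,0],"fingers": -0.7},
  {"delta_pos": [0.1,0,-0.08],"dr": [0,0,0],"fingers": -0.7},
])

```text
time: 11.02
tool_pos: [0.5619, -0.1757, 0.0557]
tool_rot: [3.124, -0.868, -1.865]
contact_force: [-0.6, -0.0, -0.5]
opening: 0.0744
grip_force: 0.0
```

Run:
```python
from carry import *
import cv2
s=robot.observe(); R=E("xyz",s["tool_rot"]); print((s["tool_pos"]-.0188*R[:,2]-PO)@PR*1000,s["contact_force"],s["opening"])
for n in ("side","top"): print(n,[proj(n,PO+[0,0,z]) for z in (.02,.1,.106)])
im=viewer.read_camera("side")[:,:,::-1]; im2=viewer.read_camera("top")[:,:,::-1]
cv2.imwrite("pics/v4.png",np.hstack([cv2.resize(im[210:330,260:380],(400,400),interpolation=2),cv2.resize(im2[170:290,230:350],(400,400),interpolation=2)]))
```

```text
[ 0.2327  0.2302 67.8901] [-0.5617 -0.0129 -0.5442] 0.07443147947281908
side [array([340.0076, 292.3703]), array([341.1504, 273.8274]), array([341.2426, 272.3312])]
top [array([281.3086, 253.0945]), array([278.6579, 246.6806]), array([278.4422, 246.1586])]
```

View pics/v4.png

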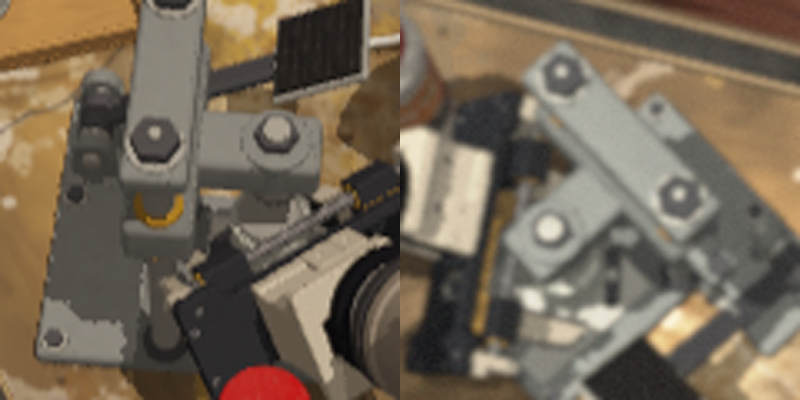

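Run:
```python
from carry import *
np.set_printoptions(precision=3,suppress=True)
sp=plane("top",(219,181),.206); print("spray",sp, plane("side",(340,333),.206))
s=robot.observe(); R=E("xyz",s["tool_rot"]); g=s["tool_pos"]-.0188*R[:,2]
u=np.array([R[0,2],R[1,2],0]);u/=np.linalg.norm(u)
for nm,d in (("now",0*u),("-u6",-.06*u),("-u12",-.12*u),("-x6",PR@[-.06,0,0]),("-x12",PR@[-.12,0,0.01]),("-z10",-.1*R[:,2])):
    X=g+d+_g@R.T if False else g+d+__import__("kin")._g@R.T
    lowm=X[:,2]<.21; print(nm,d,R.T@d*100,"spray gap",(np.hypot(*(X[lowm,:2]-sp[:2]).T).min()-.033) if lowm.any() else None,clr(g+d,R))
```

```text
spray [ 0.699 -0.063  0.206] [ 0.707 -0.059  0.206]
now [-0. -0.  0.] [0. 0. 0.] spray gap -0.032330015022900976 {'cross': 8, 'beam': 2, 'ram': 3, 'anvil': 49, 'pad1': 36, 'pad2': 51}
-u6 [ 0.019  0.057 -0.   ] [-3.876 -0.058 -4.58 ] spray gap -0.03185764157392105 {'cross': 46, 'beam': 36, 'ram': 52, 'anvil': 52, 'pad1': 95, 'pad2': 111}
-u12 [ 0.037  0.114 -0.   ] [-7.751 -0.116 -9.16 ] spray gap -0.030402917429169993 {'cross': 102, 'beam': 90, 'ram': 111, 'anvil': 89, 'pad1': 155, 'pad2': 171}
-x6 [-0.034  0.049  0.   ] [-2.407  4.753 -2.759] spray gap 0.015153645484880011 {'cross': 30, 'beam': 31, 'ram': 29, 'anvil': 49, 'pad1': 72, 'pad2': 88}
-x12 [-0.068  0.099  0.01 ] [-4.05   9.518 -6.164] spray gap 0.06306151322563054 {'cross': 54, 'beam': 82, 'ram': 64, 'anvil': 65, 'pad1': 109, 'pad2': 124}
-z10 [0.024 0.073 0.065] [ -0.  -0. -10.] spray gap -0.03186922510989648 {'cross': 55, 'beam': 43, 'ram': 74, 'anvil': 119, 'pad1': 120, 'pad2': 141}
```

Released: the top view shows the tin under the ram, with no finger contact. The spray can is close to the gripper's far end, so I'll open fully and retreat in a curve.

>>> step_arm([
  {"delta_pos": [0,0,0],"dr": [0,0,0],"fingers": -1},
  {"delta_pos": [0,0,0],"dr": [0,0,0],"fingers": -1},
  {"delta_pos": [-0.5,0.4,-0.6],"dr": [0,0,0],"fingers": -1},
  {"delta_pos": [-0.9,1,-1.07],"dr": [0,0,0],"fingers": -1},
  {"delta_pos": [-1.3,1.5,-1.53],"dr": [0,0,0],"fingers": -1},
])

```text
time: 11.75
tool_pos: [0.5531, -0.1511, 0.0559]
tool_rot: [3.123, -0.868, -1.864]
contact_force: [0.6, -0.5, -0.1]
opening: 0.0919
grip_force: 0.0
```

>>> step_arm([
  {"delta_pos": [-0.45,0.3,-0.53],"dr": [0,0,0],"fingers": -1},
  {"delta_pos": [-0.8,0.6,-0.95],"dr": [0,0,0],"fingers": -1},
  {"delta_pos": [-1.2,1.2,-1.4],"dr": [0,0,0],"fingers": -1},
  {"delta_pos": [-1.6,2.2,-1.9],"dr": [0,0,0],"fingers": -1},
  {"delta_pos": [-2.0,4,-2.5],"dr": [0,0,0],"fingers": -1},
])

```text
time: 12.38
tool_pos: [0.5244, -0.1089, 0.0572]
tool_rot: [3.124, -0.868, -1.865]
contact_force: [-0.2, 0.1, 0.7]
opening: 0.0917
grip_force: 0.0
```

```bash
cat > treadle.py <<'E'
from carry import *
sh=.12   # shaft x in press frame
def pad(th,y=-.11): 
    a=np.arcsin(.1/.176)-th; return PO+PR@[sh-.176*np.cos(a),y,.036+.176*np.sin(a)]
E
python3 - <<'E'
from treadle import *
np.set_printoptions(precision=2,suppress=True)
s=robot.observe(); R0=E("xyz",s["tool_rot"]); p0=s["tool_pos"]; print(s["time"],(p0-.0188*R0[:,2]-PO)@PR*1000,s["contact_force"])
for f in (1,-1):
  for az in (-145,-125,-100,55,35,-55):
    for L in (0,15): # finger axis = press x when az = PA+-90
      R=tool(az,L,f); print(f,az,L,[ (round(float(ik(pad(t),R)[1]),2), ik(pad(t),R)[0]) for t in (0,.6)],clr(pad(.6)-.0188*R[:,2],R))
print([ (t,np.round((pad(t)-PO)@PR,3)) for t in (0,.2,.4,.6)])
E
```

```text
12.375 [-75.99   7.65  69.36] [-0.23  0.14  0.67]
1 -145 0 [(0.75, array([-0.57,  0.4 ,  1.71,  0.  ,  1.03,  0.39])), (0.47, array([-0.54,  0.51,  1.88,  0.  ,  0.75,  0.42]))] {'cross': 50, 'beam': 0, 'ram': 57, 'anvil': 83, 'pad1': 0, 'pad2': 0}
1 -145 15 [(0.76, array([-0.43,  0.49,  1.59, -0.24,  1.2 ,  0.64])), (0.68, array([-0.4 ,  0.59,  1.75, -0.27,  0.96,  0.74]))] {'cross': 6, 'beam': 0, 'ram': 23, 'anvil': 71, 'pad1': 0, 'pad2': 0}
1 -125 0 [(0.75, array([-0.57,  0.4 ,  1.71, -0.  ,  1.03,  0.04])), (0.47, array([-0.54,  0.51,  1.88,  0.  ,  0.75,  0.07]))] {'cross': 20, 'beam': 0, 'ram': 28, 'anvil': 83, 'pad1': 0, 'pad2': 0}
1 -125 15 [(0.71, array([-0.41,  0.45,  1.66, -0.29,  1.1 ,  0.34])), (0.57, array([-0.38,  0.56,  1.82, -0.34,  0.85,  0.47]))] {'cross': 0, 'beam': 0, 'ram': 0, 'anvil': 71, 'pad1': 0, 'pad2': 0}
1 -100 0 [(0.75, array([-0.57,  0.4 ,  1.71,  0.  ,  1.03, -0.39])), (0.47, array([-0.54,  0.51,  1.88,  0.  ,  0.75, -0.37]))] {'cross': 0, 'beam': 0, 'ram': 1, 'anvil': 83, 'pad1': 0, 'pad2': 0}
1 -100 15 [(0.67, array([-0.41,  0.39,  1.76, -0.31,  0.95
[... 3165 characters left out ...]
 0.32,  0.93,  0.04])), (0.37, array([-0.72,  0.48,  1.99,  0.43,  0.65, -0.1 ]))] {'cross': 77, 'beam': 21, 'ram': 80, 'anvil': 94, 'pad1': 0, 'pad2': 0}
-1 -55 0 [(0.75, array([-0.57,  0.4 ,  1.71, -0.  ,  1.03,  1.96])), (0.47, array([-0.54,  0.51,  1.88, -0.  ,  0.75,  1.99]))] {'cross': 0, 'beam': 49, 'ram': 4, 'anvil': 83, 'pad1': 0, 'pad2': 0}
-1 -55 15 [(0.43, array([-0.49,  0.3 ,  1.9 , -0.18,  0.71,  2.16])), (0.13, array([-0.46,  0.45,  2.07, -0.31,  0.41,  2.35]))] {'cross': 22, 'beam': 75, 'ram': 29, 'anvil': 73, 'pad1': 0, 'pad2': 7}
[(0, array([-0.03, -0.11,  0.14])), (0.2, array([-0.04, -0.11,  0.1 ])), (0.4, array([-0.05, -0.11,  0.07])), (0.6, array([-0.06, -0.11,  0.04]))]
```

```bash
cat >> treadle.py <<'E'
def pt(th,off=.015,y=-.118):
    s=.54-th; return pad(th,y)+PR@[-off*np.cos(s),0,off*np.sin(s)]
RT=tool(35,8,1)
E
python3 - <<'E'
from treadle import *
np.set_printoptions(precision=2,suppress=True)
for t in (-.2,0,.3,.6): print(t,(pt(t)-PO)@PR*1000,*ik(pt(t),RT),clr(pt(t)-.0188*RT[:,2],RT))
s=robot.observe(); R0=E("xyz",s["tool_rot"]); p0=s["tool_pos"]
rv=Ro.from_matrix(R0.T@RT).as_rotvec()
up=PO+PR@[-.14,-.02,.26]; ab=PO+PR@[-.12,-.118,.26]; pr=pt(0)+[0,0,.03]
cur=(p0,R0)
for p,k in ((up,.35),(ab,1),(pr,1)):
    R=R0@Ro.from_rotvec(rv*k).as_matrix(); rr=Ro.from_matrix(cur[1].T@R).as_rotvec()
    print("margins",[round(float(ik(cur[0]+(p-cur[0])*t,cur[1]@Ro.from_rotvec(rr*t).as_matrix())[1]),2) for t in np.linspace(0,1,7)],ik(p,R)[0]); cur=go(p,R,*cur)
E
```

```text
-0.2 [ -13.15 -118.    172.89] [-0.68  0.34  1.7   0.15  1.07 -2.93] 0.17995273701776204 {'cross': 80, 'beam': 10, 'ram': 112, 'anvil': 225, 'pad1': 85, 'pad2': 102}
0 [ -37.7  -118.    143.71] [-0.66  0.33  1.8   0.16  0.97 -2.93] 0.17752153642444002 {'cross': 69, 'beam': 10, 'ram': 92, 'anvil': 196, 'pad1': 57, 'pad2': 73}
0.3 [ -62.48 -118.     92.3 ] [-0.64  0.38  1.92  0.18  0.81 -2.95] 0.15928301717148452 {'cross': 68, 'beam': 10, 'ram': 75, 'anvil': 145, 'pad1': 6, 'pad2': 23}
0.6 [ -70.97 -118.     35.86] [-0.64  0.47  1.99  0.22  0.65 -2.99] 0.11664170803311036 {'cross': 74, 'beam': 17, 'ram': 78, 'anvil': 90, 'pad1': 0, 'pad2': 0}
margins [0.18, 0.24, 0.3, 0.36, 0.42, 0.47, 0.53] [ 0.02  0.38  1.5  -0.47  1.51 -2.48]
dp [ 13.39   6.98 -15.45] dr [ -4.65 -19.54  12.82]
margins [0.53, 0.61, 0.58, 0.53, 0.47, 0.38, 0.29] [-0.6   0.08  1.78  0.14  1.23 -2.82]
dp [8.53 2.29 4.69] dr [ -8.63 -36.29  23.82]
margins [0.29, 0.27, 0.25, 0.24, 0.22, 0.21, 0.19] [-0.66  0.3   1.76  0.15  1.05 -2.92]
dp [ 1.23 -8.23  8.54] dr [0. 0. 0.]
```

>>> step_arm([
  {"delta_pos": [2.7,1.4,-3.1],"dr": [-0.9,-3.9,2.6],"fingers": -1},
  {"delta_pos": [5.4,2.8,-6.2],"dr": [-1.9,-7.8,5.1],"fingers": -1},
  {"delta_pos": [8,4.2,-9.3],"dr": [-2.8,-11.7,7.7],"fingers": -1},
  {"delta_pos": [10.7,5.6,-12.4],"dr": [-3.7,-15.6,10.3],"fingers": 0},
  {"delta_pos": [13.4,7,-15.5],"dr": [-4.7,-19.5,12.8],"fingers": 1},
])

```text
time: 13.0
tool_pos: [0.469, -0.0578, 0.2618]
tool_rot: [-3.063, -0.516, -2.141]
contact_force: [-0.1, -0.1, -0.6]
opening: 0.0764
grip_force: 0.0
```

>>> step_arm([
  {"delta_pos": [1.7,0.5,0.9],"dr": [-1.7,-7.3,4.8],"fingers": 1},
  {"delta_pos": [3.4,0.9,1.9],"dr": [-3.5,-14.5,9.5],"fingers": 1},
  {"delta_pos": [5.1,1.4,2.8],"dr": [-5.2,-21.8,14.3],"fingers": 1},
  {"delta_pos": [6.8,1.8,3.8],"dr": [-6.9,-29,19],"fingers": 1},
  {"delta_pos": [8.5,2.3,4.7],"dr": [-8.6,-36.3,23.8],"fingers": 1},
])

```text
time: 13.62
tool_pos: [0.4004, -0.1305, 0.2607]
tool_rot: [3.141, 0.143, -2.533]
contact_force: [-1.1, 0.1, -1.1]
opening: 0.0266
grip_force: 0.0
```

Run:
```python
from treadle import *
np.set_printoptions(precision=2,suppress=True)
import cv2
s=robot.observe(); print(s["time"],(s["tool_pos"]-PO)@PR,s["opening"],s["qpos"])
a=go(pt(0)+[0,0,.03],RT)
for t in np.arange(0,.66,.1): print(round(t,1),RT.T@(pt(t)-a[0])*100)
im=viewer.read_camera("side")[:,:,::-1]; im2=viewer.read_camera("top")[:,:,::-1]
cv2.imwrite("pics/v5.png",np.hstack([cv2.resize(im[190:330,260:400],(400,400),interpolation=2),cv2.resize(im2[170:330,210:370],(400,400),interpolation=2)]))
for n in ("side","top"): print(n,[proj(n,PO+[0,0,z]) for z in (.02,.1,.106)])
```

```text
13.625 [-0.12 -0.12  0.26] 0.026577767558358605 [-0.6   0.07  1.78  0.14  1.24 -2.82]
dp [ 1.25 -8.27  8.6 ] dr [ 0.01  0.18 -0.11]
0.0 [0.42 0.   2.97]
0.1 [0.64 1.   4.58]
0.2 [0.88 1.83 6.29]
0.3 [1.12 2.48 8.06]
0.4 [1.38 2.95 9.9 ]
0.5 [ 1.64  3.23 11.76]
0.6 [ 1.91  3.33 13.65]
side [array([340.01, 292.37]), array([341.15, 273.83]), array([341.24, 272.33])]
top [array([281.31, 253.09]), array([278.66, 246.68]), array([278.44, 246.16])]
```

View pics/v5.png

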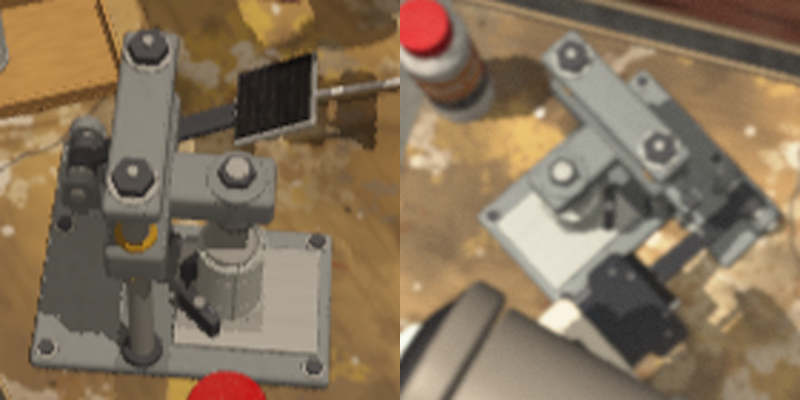

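The tin stands upright on the ram axis: its side-view base centre is about (341,291), against a predicted (340,292). Now the treadle.

>>> step_arm([
  {"delta_pos": [0.3,-1.7,1.7],"dr": [0,0,0],"fingers": 1},
  {"delta_pos": [0.5,-3.3,3.4],"dr": [0,0,0],"fingers": 1},
  {"delta_pos": [0.8,-5,5.2],"dr": [0,0,0],"fingers": 1},
  {"delta_pos": [1,-6.6,6.9],"dr": [0,0.1,0],"fingers": 1},
  {"delta_pos": [1.25,-8.3,8.6],"dr": [0,0.2,-0.1],"fingers": 1},
])

```text
time: 14.35
tool_pos: [0.4488, -0.198, 0.1727]
tool_rot: [3.141, 0.134, -2.526]
contact_force: [0.1, -0.4, -0.3]
opening: 0.0003
grip_force: 0.0
```

>>> step_arm([
  {"delta_pos": [0.2,0,1.5],"dr": [0,0,0],"fingers": 1},
  {"delta_pos": [0.4,0,2.8],"dr": [0,0,0],"fingers": 1},
  {"delta_pos": [0.6,0.8,4.2],"dr": [0,0,0],"fingers": 1},
  {"delta_pos": [0.8,1.5,5.6],"dr": [0,0,0],"fingers": 1},
  {"delta_pos": [0.9,1.85,6.3],"dr": [0,0,0],"fingers": 1},
])

```text
time: 14.98
tool_pos: [0.4381, -0.1838, 0.1099]
tool_rot: [-3.139, 0.135, -2.527]
contact_force: [2.9, -1.7, 3.9]
opening: 0.0008
grip_force: 1.9
```

>>> step_arm([
  {"delta_pos": [0.12,0.35,0.9],"dr": [0,0,0],"fingers": 1},
  {"delta_pos": [0.24,0.65,1.8],"dr": [0,0,0],"fingers": 1},
  {"delta_pos": [0.37,0.9,2.7],"dr": [0,0,0],"fingers": 1},
  {"delta_pos": [0.5,1.1,3.6],"dr": [0,0,0],"fingers": 1},
  {"delta_pos": [0.63,1.25,4.5],"dr": [0,0,0],"fingers": 1},
])

```text
time: 15.6
tool_pos: [0.4301, -0.174, 0.0639]
tool_rot: [-3.141, 0.135, -2.529]
contact_force: [3.2, -0.7, 5.1]
opening: 0.0005
grip_force: 2.7
```

>>> step_arm([
  {"delta_pos": [0.1,0.1,0.7],"dr": [0,0,0],"fingers": 1},
  {"delta_pos": [0.2,0.17,1.4],"dr": [0,0,0],"fingers": 1},
  {"delta_pos": [0.3,0.22,2.1],"dr": [0,0,0],"fingers": 1},
  {"delta_pos": [0.4,0.25,2.7],"dr": [0,0,0],"fingers": 1},
  {"delta_pos": [0.4,0.25,2.7],"dr": [0,0,0],"fingers": 1},
])

```text
time: 16.23
tool_pos: [0.429, -0.1725, 0.0383]
tool_rot: [-3.14, 0.136, -2.528]
contact_force: [0.3, 2.3, 22.3]
opening: 0.0005
grip_force: 11.4
```

>>> step_arm([
  {"delta_pos": [0,0,0.15],"dr": [0,0,0],"fingers": 1},
  {"delta_pos": [0,0,0.3],"dr": [0,0,0],"fingers": 1},
  {"delta_pos": [0,0,0.35],"dr": [0,0,0],"fingers": 1},
  {"delta_pos": [0,0,0.35],"dr": [0,0,0],"fingers": 1},
  {"delta_pos": [0,0,0.35],"dr": [0,0,0],"fingers": 1},
])

```text
time: 16.85
tool_pos: [0.4292, -0.1724, 0.037]
tool_rot: [-3.138, 0.137, -2.527]
contact_force: [-10.1, 3.3, 51.8]
opening: 0.0002
grip_force: 26.1
```

Run:
```python
from treadle import *
s=robot.observe(); print(s["time"],(s["tool_pos"]-PO)@PR,s["contact_force"])
```

```text
16.85 [-0.0695 -0.1183  0.037 ] [-10.1343   3.2573  51.7866]
```

At the stop: 52 N, with no further travel. Letting it up.

>>> step_arm([
  {"delta_pos": [-0.15,-0.05,-1.3],"dr": [0,0,0],"fingers": 1},
  {"delta_pos": [-0.3,-0.2,-2.5],"dr": [0,0,0],"fingers": 1},
  {"delta_pos": [-0.5,-0.4,-3.8],"dr": [0,0,0],"fingers": 1},
  {"delta_pos": [-0.7,-0.7,-5.1],"dr": [0,0,0],"fingers": 1},
  {"delta_pos": [-0.9,-1,-6.5],"dr": [0,0,0],"fingers": 1},
])

```text
time: 17.48
tool_pos: [0.4339, -0.1801, 0.099]
tool_rot: [3.141, 0.134, -2.528]
contact_force: [1.6, -2.4, 2.5]
opening: 0.0004
grip_force: 1.7
```

>>> step_arm([
  {"delta_pos": [-0.2,-0.6,-1.6],"dr": [0,0,0],"fingers": 1},
  {"delta_pos": [-0.5,-1.2,-3.2],"dr": [0,0,0],"fingers": 1},
  {"delta_pos": [-0.7,-1.6,-4.8],"dr": [0,0,0],"fingers": 1},
  {"delta_pos": [-0.9,-1,-6.5],"dr": [0,0,0],"fingers": 1},
  {"delta_pos": [-1,1,-9],"dr": [0,0,0],"fingers": 1},
])

```text
time: 18.1
tool_pos: [0.4252, -0.1724, 0.1883]
tool_rot: [3.136, 0.132, -2.529]
contact_force: [0.1, 0.3, -0.4]
opening: 0.0002
grip_force: 0.0
```

Run:
```python
from treadle import *
np.set_printoptions(precision=2,suppress=True)
import cv2
s=robot.observe(); print(s["time"],(s["tool_pos"]-PO)@PR,s["contact_force"])
im=viewer.read_camera("side")[:,:,::-1]; im2=viewer.read_camera("top")[:,:,::-1]
cv2.imwrite("pics/v6.png",np.hstack([cv2.resize(im[190:330,260:400],(400,400),interpolation=2),cv2.resize(im2[170:330,210:370],(400,400),interpolation=2)]))
# route back to press front and to the regrasp
R0=E("z",np.radians(122.2))@np.load("R0.npy"); Rs=E("xyz",s["tool_rot"]); p0=s["tool_pos"]; rv=Ro.from_matrix(Rs.T@R0).as_rotvec(); cur=(p0,Rs)
G=lambda x,y,z: grasp(PO+PR@[x,y,z],R0)
u=np.array([R0[0,2],R0[1,2],0]);u/=np.linalg.norm(u); l=np.array([-u[1],u[0],0])
print("lat sign",PR.T@l)
for p,k in ((PO+PR@[-.14,-.06,.26],.5),(G(-.10,.0,.18),1),(G(-.076,.0077,.069),1)):
    R=Rs@Ro.from_rotvec(rv*k).as_matrix(); rr=Ro.from_matrix(cur[1].T@R).as_rotvec()
    print("margins",[round(float(ik(cur[0]+(p-cur[0])*t,cur[1]@Ro.from_rotvec(rr*t).as_matrix())[1]),2) for t in np.linspace(0,1,7)]); cur=go(p,R,*cur)
```

```text
18.1 [-0.07 -0.12  0.19] [ 0.06  0.27 -0.41]
lat sign [0.8 0.6 0. ]
margins [0.22, 0.31, 0.38, 0.45, 0.51, 0.56, 0.59]
dp [-7.08  6.82 -6.25] dr [  6.82  27.81 -18.18]
margins [0.59, 0.57, 0.5, 0.43, 0.36, 0.29, 0.22]
dp [-6.28 -5.47  7.92] dr [  6.82  27.81 -18.18]
margins [0.22, 0.22, 0.21, 0.2, 0.2, 0.19, 0.18]
dp [-7.91 -2.5   7.8 ] dr [0. 0. 0.]
```

View pics/v6.png

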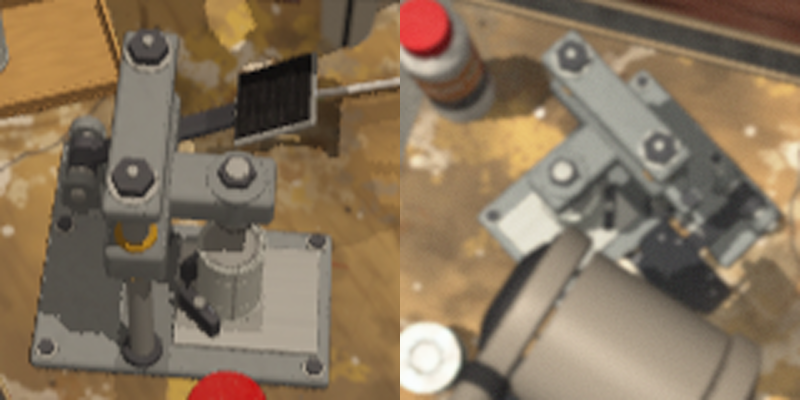

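The treadle and ram are up, and the tin still stands on the seat at the same side-crop position (232,290) with its lid lower. Back to the press front with the gripper open.

>>> step_arm([
  {"delta_pos": [-1.4,1.4,-1.25],"dr": [1.4,5.6,-3.6],"fingers": 0},
  {"delta_pos": [-2.8,2.7,-2.5],"dr": [2.7,11.1,-7.3],"fingers": -1},
  {"delta_pos": [-4.2,4.1,-3.75],"dr": [4.1,16.7,-10.9],"fingers": -1},
  {"delta_pos": [-5.7,5.5,-5],"dr": [5.5,22.2,-14.5],"fingers": -1},
  {"delta_pos": [-7.1,6.8,-6.25],"dr": [6.8,27.8,-18.2],"fingers": -1},
])

```text
time: 18.82
tool_pos: [0.4381, -0.0814, 0.2602]
tool_rot: [-3.057, -0.372, -2.23]
contact_force: [-0.1, -0.0, -0.6]
opening: 0.0458
grip_force: 0.0
```

>>> step_arm([
  {"delta_pos": [-1.25,-1.1,1.6],"dr": [1.4,5.6,-3.6],"fingers": -1},
  {"delta_pos": [-2.5,-2.2,3.2],"dr": [2.7,11.1,-7.3],"fingers": -1},
  {"delta_pos": [-3.8,-3.3,4.75],"dr": [4.1,16.7,-10.9],"fingers": -1},
  {"delta_pos": [-5,-4.4,6.3],"dr": [5.5,22.2,-14.5],"fingers": -1},
  {"delta_pos": [-6.3,-5.5,7.9],"dr": [6.8,27.8,-18.2],"fingers": -1},
])

```text
time: 19.45
tool_pos: [0.5068, -0.0945, 0.1673]
tool_rot: [3.124, -0.875, -1.861]
contact_force: [1.1, -0.7, 0.1]
opening: 0.0907
grip_force: 0.0
```

```bash
cat > re.py <<'E'
from treadle import *
np.set_printoptions(precision=2,suppress=True)
R0=E("z",np.radians(122.2))@np.load("R0.npy")
u=np.array([R0[0,2],R0[1,2],0]);u/=np.linalg.norm(u); l=np.array([-u[1],u[0],0])
Q=lambda x,y,z: grasp(PO+PR@[x,y,z],R0)
E
mv re.py regr.py
python3 - <<'E'
from regr import *
s=robot.observe(); print(s["time"],s["opening"],(s["tool_pos"]-.0188*E("xyz",s["tool_rot"])[:,2]-PO)@PR)
a=go(Q(-.076,.0077,.069),R0)
S0=Q(.0005,.0003,.0685)
# entry: reverse of the retreat (back d, lateral lt, cm)
for d,k in ((4.5,-3.0),(3.9,-2.4),(3.2,-1.9),(2.0,-1.2),(1.0,-.5),(0,0)):
    p=S0-u*d/100+l*k/100; print(d,k,R0.T@(p-a[0])*100,(PR.T@(p-S0))*1000)
E
```

```text
19.45 0.09067620723530176 [-0.1   0.    0.18]
dp [-7.92 -2.24  7.71] dr [-0.16 -0.31  0.1 ]
4.5 -3.0 [ 0.45 -2.66  0.56] [-51.04  17.88   0.  ]
3.9 -2.4 [ 0.85 -3.25  1.02] [-42.64  16.7    0.  ]
3.2 -1.9 [ 1.31 -3.74  1.56] [-34.43  14.12   0.  ]
2.0 -1.2 [ 2.09 -4.43  2.47] [-21.62   8.75   0.  ]
1.0 -0.5 [ 2.75 -5.12  3.24] [-10.01   4.98   0.  ]
0 0 [ 3.4  -5.61  4.  ] [0. 0. 0.]
```

>>> step_arm([
  {"delta_pos": [-1.6,-0.45,1.5],"dr": [0,-0.1,0],"fingers": -1},
  {"delta_pos": [-3.2,-0.9,3.1],"dr": [-0.1,-0.1,0],"fingers": -1},
  {"delta_pos": [-4.8,-1.3,4.6],"dr": [-0.1,-0.2,0.1],"fingers": -1},
  {"delta_pos": [-6.4,-1.8,6.2],"dr": [-0.2,-0.3,0.1],"fingers": -1},
  {"delta_pos": [-7.9,-2.2,7.7],"dr": [-0.2,-0.3,0.1],"fingers": -1},
])

```text
time: 20.08
tool_pos: [0.5249, -0.1089, 0.0585]
tool_rot: [3.131, -0.864, -1.875]
contact_force: [0.3, 0.1, -0.5]
opening: 0.0917
grip_force: 0.0
```

>>> step_arm([
  {"delta_pos": [0.45,-2.7,0.55],"dr": [0,0,0],"fingers": -1},
  {"delta_pos": [0.85,-3.25,1],"dr": [0,0,0],"fingers": -1},
  {"delta_pos": [1.3,-3.75,1.55],"dr": [0,0,0],"fingers": -1},
  {"delta_pos": [1.7,-4.1,2],"dr": [0,0,0],"fingers": -1},
  {"delta_pos": [2.1,-4.45,2.45],"dr": [0,0,0],"fingers": -1},
])

```text
time: 20.7
tool_pos: [0.5571, -0.1528, 0.0594]
tool_rot: [3.13, -0.865, -1.873]
contact_force: [-0.6, 0.9, -0.6]
opening: 0.0917
grip_force: 0.0
```

Run:
```python
from regr import *
s=robot.observe(); print(s["time"],s["contact_force"],(s["tool_pos"]-.0188*E("xyz",s["tool_rot"])[:,2]-PO)@PR*1000)
go(Q(.0005,.0003,.0685),R0)
```

```text
20.7 [-0.56  0.91 -0.62] [-21.25   9.35  71.56]
dp [ 1.11 -1.18  1.74] dr [-0.01  0.26 -0.3 ]
```

>>> step_arm([
  {"delta_pos": [0.35,-0.4,0.55],"dr": [0,0.1,-0.1],"fingers": -1},
  {"delta_pos": [0.7,-0.8,1.1],"dr": [0,0.2,-0.2],"fingers": -1},
  {"delta_pos": [1.1,-1.2,1.75],"dr": [0,0.3,-0.3],"fingers": -1},
  {"delta_pos": [1.1,-1.2,1.75],"dr": [0,0.3,-0.3],"fingers": -0.3},
  {"delta_pos": [1.1,-1.2,1.75],"dr": [0,0.3,-0.3],"fingers": 0},
])

```text
time: 21.32
tool_pos: [0.5624, -0.1756, 0.0561]
tool_rot: [3.123, -0.87, -1.865]
contact_force: [0.4, -0.1, 1.1]
opening: 0.0762
grip_force: 0.0
```

>>> step_arm([
  {"delta_pos": [0,0,0],"dr": [0,0,0],"fingers": 0.5},
  {"delta_pos": [0,0,0],"dr": [0,0,0],"fingers": 1},
  {"delta_pos": [0,0,0],"dr": [0,0,0],"fingers": 1},
  {"delta_pos": [0,0,0],"dr": [0,0,0],"fingers": 1},
  {"delta_pos": [0.2,0,-0.17],"dr": [0,0,0],"fingers": 1},
], newtons=40)

```text
time: 21.95
tool_pos: [0.5618, -0.1754, 0.0579]
tool_rot: [3.121, -0.869, -1.863]
contact_force: [-3.1, 0.2, -3.8]
opening: 0.0492
grip_force: 40.0
```

Run:
```python
from regr import *
s=robot.observe(); R=E("xyz",s["tool_rot"]); print(s["time"],s["opening"],s["contact_force"],(s["tool_pos"]-.0188*R[:,2]-PO)@PR*1000)
a=go(Q(-.03,0,.08),R0); a=go(Q(-.13,0,.12),R0,*a); a=go(Q(-.13,0,.25),R0,*a)
# placing options
c=np.array([.483,-.449]); ex=np.array([np.cos(np.radians(-33.8)),np.sin(np.radians(-33.8))])
for k in (-.039,-.045):
  t=np.r_[c+k*ex,.054]
  for az in range(200,245,5):
    R=tool(az,50,-1); q,m=ik(grasp(t,R),R); q2,m2=ik(grasp(t+[0,0,.2],R),R); print(k,az,q,round(float(m),2),round(float(m2),2))
```

```text
21.95 0.04923611520642524 [-3.08  0.2  -3.8 ] [-0.03  0.41 70.03]
dp [-0.42  2.41 -1.99] dr [ 0.07 -0.    0.06]
dp [-0.95  7.97 -7.18] dr [0. 0. 0.]
dp [ 9.93  0.15 -8.39] dr [0. 0. 0.]
-0.039 200 [-0.58  1.05  1.03 -0.67  1.65 -2.35] 0.33 0.29
-0.039 205 [-0.57  1.03  1.09 -0.7   1.58 -2.37] 0.3 0.26
-0.039 210 [-0.56  1.    1.16 -0.74  1.51 -2.4 ] 0.26 0.24
-0.039 215 [-0.54  0.98  1.22 -0.78  1.44 -2.41] 0.22 0.22
-0.039 220 [-0.53  0.95  1.29 -0.83  1.37 -2.43] 0.17 0.19
-0.039 225 [-0.52  0.92  1.35 -0.87  1.3  -2.44] 0.13 0.17
-0.039 230 [-0.52  0.9   1.42 -0.93  1.23 -2.45] 0.07 0.14
-0.039 235 [-0.51  0.88  1.48 -0.98  1.16 -2.45] 0.02 0.11
-0.039 240 [-0.51  0.85  1.54  5.24  1.09 -2.45] -1.1 0.09
-0.045 200 [-0.58  1.04  1.06 -0.67  1.64 -2.34] 0.33 0.29
-0.045 205 [-0.57  1.02  1.12 -0.7   1.57 -2.36] 0.3 0.27
-0.045 210 [-0.55  0.99  1.18 -0.74  1.5  -2.39] 0.26 0.24
-0.045 215 [-0.54  0.97  1.24 -0.78  1.44 -2.4 ] 0.22 0.22
-0.045 220 [-0.53  0.94  1.31 -0.83  1.37 -2.42] 0.17 0.19
-0.045 225 [-0.52  0.92  1.37 -0.88  1.29 -2.43] 0.12 0.17
-0.045 230 [-0.52  0.89  1.44 -0.93  1.22 -2.44] 0.07 0.14
-0.045 235 [-0.51  0.87  1.5  -0.99  1.15 -2.44] 0.01 0.11
-0.045 240 [-0.51  0.84  1.56  5.23  1.08 -2.43] -1.09 0.08
```

Gripped again (49 mm opening, 40 N). I'll take the tin out the way it went in, stand it at its old spot, and regrasp it with the tool vertical for the tray.

>>> step_arm([
  {"delta_pos": [-0.1,1.2,-1],"dr": [0,0,0],"fingers": 1},
  {"delta_pos": [-0.4,2.4,-2],"dr": [0,0,0],"fingers": 1},
  {"delta_pos": [-0.7,5,-4.3],"dr": [0,0,0],"fingers": 1},
  {"delta_pos": [-1,7.7,-6.7],"dr": [0,0,0],"fingers": 1},
  {"delta_pos": [-1.4,10.4,-9.2],"dr": [0,0,0],"fingers": 1},
])

```text
time: 22.58
tool_pos: [0.4871, -0.0672, 0.1094]
tool_rot: [3.125, -0.869, -1.865]
contact_force: [-0.1, -0.1, -1.4]
opening: 0.0494
grip_force: 40.0
```

>>> step_arm([
  {"delta_pos": [2,0,-1.7],"dr": [0,0,0],"fingers": 1},
  {"delta_pos": [4,0,-3.4],"dr": [0,0,0],"fingers": 1},
  {"delta_pos": [6,0.1,-5],"dr": [0,0,0],"fingers": 1},
  {"delta_pos": [8,0.1,-6.7],"dr": [0,0,0],"fingers": 1},
  {"delta_pos": [9.9,0.1,-8.4],"dr": [0,0,0],"fingers": 1},
])

```text
time: 23.2
tool_pos: [0.4881, -0.0677, 0.2397]
tool_rot: [3.125, -0.869, -1.864]
contact_force: [0.1, -0.2, -1.4]
opening: 0.0495
grip_force: 40.0
```

Run:
```python
from regr import *
s=robot.observe(); R=E("xyz",s["tool_rot"]); p=s["tool_pos"]; print(s["time"],s["opening"],(p-.0188*R[:,2]-PO)@PR*1000)
plan([([.45,-.1,.34],-27.2),([.42,-.2,.34],-62.2),([.403,-.30,.32],-107.2),([.403,-.322,.10],-122.2),([.403,-.322,.05],-122.2)],R,p)
```

```text
23.2 0.04949874454584507 [-130.57    1.36  251.78]
[ 0.45 -0.1   0.34] -27.2
dp [10.26  3.43 -1.46] dr [-20.78  -0.29  17.55]
  margin 0.25 clear ('beam', 97) q [-0.03  0.52  1.28 -0.64  1.95 -2.44]
[ 0.42 -0.2   0.34] -62.2
dp [ 5.81 -4.09  6.81] dr [-26.74  -0.38  22.58]
  margin 0.36 clear ('beam', 81) q [-0.36  0.62  1.11 -0.48  2.16 -2.23]
[ 0.4  -0.3   0.32] -107.2
dp [ 0.49 -8.55  3.54] dr [-34.38  -0.49  29.03]
  margin 0.30 clear ('beam', 67) q [-0.74  0.77  0.88 -0.13  2.36 -1.76]
[ 0.4  -0.32  0.1 ] -122.2
dp [-17.64  -1.67  13.19] dr [-11.46  -0.16   9.68]
  margin 0.30 clear ('beam', 24) q [-0.84  0.98  1.06  0.03  1.97 -1.55]
[ 0.4  -0.32  0.05] -122.2
dp [-3.82 -0.05  3.23] dr [0. 0. 0.]
  margin 0.69 clear ('pad2', 35) q [-0.84  1.04  1.08  0.03  1.9  -1.55]
```

>>> step_arm([
  {"delta_pos": [2,0.7,-0.3],"dr": [-4.2,-0.1,3.5],"fingers": 1},
  {"delta_pos": [4.1,1.4,-0.6],"dr": [-8.3,-0.1,7],"fingers": 1},
  {"delta_pos": [6.2,2.1,-0.9],"dr": [-12.5,-0.2,10.5],"fingers": 1},
  {"delta_pos": [8.2,2.7,-1.2],"dr": [-16.6,-0.2,14],"fingers": 1},
  {"delta_pos": [10.3,3.4,-1.5],"dr": [-20.8,-0.3,17.6],"fingers": 1},
])

```text
time: 23.82
tool_pos: [0.4399, -0.1102, 0.328]
tool_rot: [3.125, -0.87, -2.343]
contact_force: [0.8, 0.6, -0.3]
opening: 0.0492
grip_force: 40.0
```

>>> step_arm([
  {"delta_pos": [1.2,-0.8,1.4],"dr": [-5.3,-0.1,4.5],"fingers": 1},
  {"delta_pos": [2.3,-1.6,2.7],"dr": [-10.7,-0.2,9],"fingers": 1},
  {"delta_pos": [3.5,-2.5,4.1],"dr": [-16,-0.2,13.5],"fingers": 1},
  {"delta_pos": [4.6,-3.3,5.4],"dr": [-21.4,-0.3,18.1],"fingers": 1},
  {"delta_pos": [5.8,-4.1,6.8],"dr": [-26.7,-0.4,22.6],"fingers": 1},
])

```text
time: 24.45
tool_pos: [0.4064, -0.2029, 0.3275]
tool_rot: [3.127, -0.869, -2.956]
contact_force: [-0.3, 0.4, -2.4]
opening: 0.049
grip_force: 40.0
```

>>> step_arm([
  {"delta_pos": [0.1,-1.7,0.7],"dr": [-6.9,-0.1,5.8],"fingers": 1},
  {"delta_pos": [0.2,-3.4,1.4],"dr": [-13.8,-0.2,11.6],"fingers": 1},
  {"delta_pos": [0.3,-5.1,2.1],"dr": [-20.6,-0.3,17.4],"fingers": 1},
  {"delta_pos": [0.4,-6.8,2.8],"dr": [-27.5,-0.4,23.2],"fingers": 1},
  {"delta_pos": [0.5,-8.6,3.5],"dr": [-34.4,-0.5,29],"fingers": 1},
])

```text
time: 25.08
tool_pos: [0.3924, -0.2927, 0.3077]
tool_rot: [3.126, -0.869, 2.542]
contact_force: [-0.3, -0.4, -3.0]
opening: 0.0493
grip_force: 40.0
```

>>> step_arm([
  {"delta_pos": [-3.5,-0.3,2.6],"dr": [-2.3,0,1.9],"fingers": 1},
  {"delta_pos": [-7.1,-0.7,5.3],"dr": [-4.6,-0.1,3.9],"fingers": 1},
  {"delta_pos": [-10.6,-1,7.9],"dr": [-6.9,-0.1,5.8],"fingers": 1},
  {"delta_pos": [-14.1,-1.3,10.5],"dr": [-9.2,-0.1,7.7],"fingers": 1},
  {"delta_pos": [-17.6,-1.7,13.2],"dr": [-11.5,-0.2,9.7],"fingers": 1},
])

```text
time: 25.7
tool_pos: [0.3947, -0.3116, 0.0869]
tool_rot: [3.126, -0.867, 2.283]
contact_force: [0.7, -0.3, -2.2]
opening: 0.0496
grip_force: 40.0
```

Run:
```python
from regr import *
s=robot.observe(); R=E("xyz",s["tool_rot"]); p=s["tool_pos"]; print(s["time"],s["opening"],s["contact_force"],p-.0188*R[:,2])
Rt=np.load("R0.npy"); go(grasp([.403,-.322,.049],Rt),Rt)
```

```text
25.7 0.049606964625128855 [ 0.71 -0.35 -2.23] [ 0.4  -0.32  0.1 ]
dp [-3.74 -0.07  3.32] dr [ 0.01  0.12 -0.12]
```

>>> step_arm([
  {"delta_pos": [-1.4,0,1.2],"dr": [0,0,0],"fingers": 1},
  {"delta_pos": [-2.8,0,2.4],"dr": [0,0.1,-0.1],"fingers": 1},
  {"delta_pos": [-3.4,-0.1,3],"dr": [0,0.1,-0.1],"fingers": 1},
  {"delta_pos": [-3.75,-0.1,3.3],"dr": [0,0.1,-0.1],"fingers": 1},
  {"delta_pos": [-3.75,-0.1,3.3],"dr": [0,0.1,-0.1],"fingers": 1},
])

```text
time: 26.32
tool_pos: [0.3936, -0.3119, 0.0383]
tool_rot: [3.122, -0.869, 2.287]
contact_force: [0.5, -0.1, -1.2]
opening: 0.049
grip_force: 40.0
```

>>> step_arm([
  {"delta_pos": [-0.05,0,0.04],"dr": [0,0,0],"fingers": 1},
  {"delta_pos": [-0.1,0,0.08],"dr": [0,0,0],"fingers": 1},
  {"delta_pos": [-0.15,0,0.12],"dr": [0,0,0],"fingers": 1},
  {"delta_pos": [-0.15,0,0.12],"dr": [0,0,0],"fingers": 1},
  {"delta_pos": [-0.15,0,0.12],"dr": [0,0,0],"fingers": 1},
])

```text
time: 26.95
tool_pos: [0.3935, -0.3119, 0.0363]
tool_rot: [3.122, -0.87, 2.287]
contact_force: [1.9, 0.5, 1.6]
opening: 0.0494
grip_force: 40.0
```

>>> step_arm([
  {"delta_pos": [-0.05,0,0.04],"dr": [0,0,0],"fingers": 1},
  {"delta_pos": [-0.05,0,0.04],"dr": [0,0,0],"fingers": 1},
  {"delta_pos": [-0.05,0,0.04],"dr": [0,0,0],"fingers": 0},
  {"delta_pos": [-0.05,0,0.04],"dr": [0,0,0],"fingers": -1},
  {"delta_pos": [-0.05,0,0.04],"dr": [0,0,0],"fingers": -1},
])

```text
time: 27.58
tool_pos: [0.3933, -0.3118, 0.0351]
tool_rot: [3.122, -0.87, 2.287]
contact_force: [0.1, 0.5, 0.3]
opening: 0.065
grip_force: 0.0
```

Run:
```python
from regr import *
s=robot.observe(); R=E("xyz",s["tool_rot"]); p=s["tool_pos"]; print(s["time"],s["opening"],s["contact_force"],p-.0188*R[:,2])
tin=p-.0188*R[:,2]
a=go(p-.13*R[:,2]+[0,0,.03],R)
c=np.array([.483,-.449]); ex=np.array([np.cos(np.radians(-33.8)),np.sin(np.radians(-33.8))]); T=np.r_[c-.041*ex,.06]; print("target",T)
for f in (1,-1):
  Rv=tool(-33.8,0,f)   # y along tray y
  pick=np.r_[tin[:2],.052]
  for nm,g in (("above",pick+[0,0,.12]),("pick",pick),("lift",pick+[0,0,.12]),("over",T+[0,0,.12]),("place",T)): print(f,nm,*ik(grasp(g,Rv),Rv))
Rv=tool(-33.8,0,-1)
b=go(grasp(np.r_[tin[:2],.18],Rv),Rv,*a); go(grasp(np.r_[tin[:2],.052],Rv),Rv,*b)
```

```text
27.575 0.06500306675621012 [0.06 0.48 0.27] [ 0.4  -0.32  0.05]
dp [  2.29   0.04 -14.93] dr [0. 0. 0.]
target [ 0.45 -0.43  0.06]
1 above [-0.82  0.4   1.66  0.    1.08 -1.81] 0.8049251338299324
1 pick [-0.82  0.57  1.78 -0.    0.8  -1.81] 0.5157671279604972
1 lift [-0.82  0.4   1.66  0.    1.08 -1.81] 0.8049251338299324
1 over [-0.88  0.57  1.35  0.    1.23 -1.86] 0.9496885314916099
1 place [-0.88  0.7   1.47  0.    0.98 -1.86] 0.6961052415801201
-1 above [-0.82  0.4   1.66 -0.    1.08  1.34] 0.8049251338299326
-1 pick [-0.82  0.57  1.78 -0.    0.8   1.34] 0.5157671279604972
-1 lift [-0.82  0.4   1.66 -0.    1.08  1.34] 0.8049251338299326
-1 over [-0.88  0.57  1.35  0.    1.23  1.28] 0.9496885314916101
-1 place [-0.88  0.7   1.47  0.    0.98  1.28] 0.6961052415801201
dp [6.42 0.11 5.71] dr [-69.6  -10.75 150.08]
dp [ 0.   0.  12.8] dr [0. 0. 0.]
```

Run:
```python
from regr import *
s=robot.observe(); R=E("xyz",s["tool_rot"]); p=s["tool_pos"]; tin=p-.0188*R[:,2]
a=go(p-.13*R[:,2]+[0,0,.03],R)
Rv=tool(-80,0,1); up=grasp(np.r_[tin[:2],.19],Rv); rv=Ro.from_matrix(R.T@Rv).as_rotvec()
print([ik(a[0]+(up-a[0])*t,R@Ro.from_rotvec(rv*t).as_matrix())[1].round(2) for t in np.linspace(0,1,6)], ik(up,Rv)[0])
b=go(up,Rv,*a); print(tin); np.save("tin.npy",tin)
```

```text
dp [  2.29   0.04 -14.93] dr [0. 0. 0.]
[np.float64(0.3), np.float64(0.58), np.float64(0.83), np.float64(1.06), np.float64(1.04), np.float64(0.85)] [-0.82  0.38  1.63  0.    1.13 -1.  ]
dp [7.18 0.12 5.06] dr [-12.47 -48.86  28.54]
[ 0.4  -0.32  0.05]
```

>>> step_arm([
  {"delta_pos": [0,0,0],"dr": [0,0,0],"fingers": -1},
  {"delta_pos": [0,0,-2],"dr": [0,0,0],"fingers": -1},
  {"delta_pos": [0,0,-6],"dr": [0,0,0],"fingers": -1},
  {"delta_pos": [1,0,-10.5],"dr": [0,0,0],"fingers": -1},
  {"delta_pos": [2.3,0,-14.9],"dr": [0,0,0],"fingers": -1},
])

```text
time: 28.2
tool_pos: [0.4565, -0.3889, 0.1499]
tool_rot: [3.122, -0.871, 2.287]
contact_force: [-0.6, -1.1, 0.1]
opening: 0.0921
grip_force: 0.0
```

>>> step_arm([
  {"delta_pos": [1.8,0,1],"dr": [-2.3,-8.9,5.2],"fingers": -1},
  {"delta_pos": [3.2,0,2],"dr": [-4.6,-17.8,10.4],"fingers": -1},
  {"delta_pos": [4.6,0.1,3],"dr": [-6.8,-26.7,15.6],"fingers": -1},
  {"delta_pos": [6,0.1,4],"dr": [-9.1,-35.6,20.8],"fingers": -1},
  {"delta_pos": [7.2,0.1,5],"dr": [-11.4,-44.5,26],"fingers": -1},
])

```text
time: 28.82
tool_pos: [0.4017, -0.3233, 0.1726]
tool_rot: [-3.127, -0.07, 1.785]
contact_force: [0.1, -0.8, -0.1]
opening: 0.0922
grip_force: 0.0
```

Run:
```python
from regr import *
s=robot.observe(); print(s["time"],s["tool_pos"]); tin=np.load("tin.npy"); Rv=tool(-80,0,1)
# check the tin from the side camera: bright round top seen at z=.08, and from where the fingers let go
a=go(grasp(np.r_[tin[:2],.19],Rv),Rv); go(grasp(np.r_[tin[:2],.052],Rv),Rv,*a); go(grasp(np.r_[tin[:2],.052],Rv),Rv)
```

```text
28.825 [ 0.4  -0.32  0.17]
dp [0.01 0.09 0.14] dr [-0.92 -4.01  2.33]
dp [ 0.   0.  13.8] dr [0. 0. 0.]
dp [-0.96  0.29 13.91] dr [-0.92 -4.01  2.33]
```

>>> step_arm([
  {"delta_pos": [-0.1,0.1,1],"dr": [-0.9,-4,2.3],"fingers": -1},
  {"delta_pos": [-0.3,0.1,4],"dr": [-0.9,-4,2.3],"fingers": -1},
  {"delta_pos": [-0.5,0.2,8],"dr": [-0.9,-4,2.3],"fingers": -1},
  {"delta_pos": [-0.8,0.25,12],"dr": [-0.9,-4,2.3],"fingers": -1},
  {"delta_pos": [-0.95,0.3,13.9],"dr": [-0.9,-4,2.3],"fingers": -1},
])

```text
time: 29.45
tool_pos: [0.4016, -0.3211, 0.0304]
tool_rot: [-3.137, -0.009, 1.749]
contact_force: [1.0, 0.6, -0.6]
opening: 0.092
grip_force: 0.0
```

>>> step_arm([
  {"delta_pos": [0,0,0],"dr": [0,0,0],"fingers": -0.3},
  {"delta_pos": [0,0,0],"dr": [0,0,0],"fingers": 0},
  {"delta_pos": [0,0,0],"dr": [0,0,0],"fingers": 0.5},
  {"delta_pos": [0,0,0],"dr": [0,0,0],"fingers": 1},
  {"delta_pos": [0,0,0],"dr": [0,0,0],"fingers": 1},
], newtons=35)

```text
time: 30.08
tool_pos: [0.4028, -0.3223, 0.033]
tool_rot: [-3.139, -0.005, 1.749]
contact_force: [0.6, 0.2, 3.1]
opening: 0.0495
grip_force: 35.0
```

Run:
```python
from regr import *
s=robot.observe(); R=E("xyz",s["tool_rot"]); p=s["tool_pos"]; g=p-.0188*R[:,2]; print(s["time"],s["opening"],s["contact_force"],g)
c=np.array([.483,-.449]); ex=np.array([np.cos(np.radians(-33.8)),np.sin(np.radians(-33.8))]); h=g[2]; T=np.r_[c-.040*ex,0]; print(T,h)
plan([(g+[0,0,.12],0),(T+[0,0,.11+h],46.2),(T+[0,0,.012+h],46.2),(T+[0,0,.004+h],46.2)],R,p)
```

```text
30.075 0.0495439417531593 [0.58 0.25 3.05] [ 0.4  -0.32  0.05]
[ 0.45 -0.43  0.  ] 0.05178237296331189
[ 0.4  -0.32  0.17] 0
dp [  0.07  -0.03 -12.  ] dr [0. 0. 0.]
  margin 0.52 clear ('pad2', 28) q [-0.82  0.4   1.65  0.    1.09 -1.  ]
[ 0.45 -0.43  0.16] 46.2
dp [-11.12   2.76   0.93] dr [  0.25  -0.11 -46.2 ]
  margin 0.81 clear ('beam', 44) q [-0.88  0.59  1.36 -0.    1.2  -1.86]
[ 0.45 -0.43  0.06] 46.2
dp [-0.05  0.02  9.8 ] dr [0. 0. 0.]
  margin 0.71 clear ('beam', 82) q [-0.88  0.7   1.46 -0.    0.99 -1.86]
[ 0.45 -0.43  0.06] 46.2
dp [-0.   0.   0.8] dr [0. 0. 0.]
  margin 0.70 clear ('beam', 82) q [-0.88  0.71  1.46 -0.    0.98 -1.86]
```

>>> step_arm([
  {"delta_pos": [0,0,-2],"dr": [0,0,0],"fingers": 1},
  {"delta_pos": [0,0,-4.5],"dr": [0,0,0],"fingers": 1},
  {"delta_pos": [0,0,-7],"dr": [0,0,0],"fingers": 1},
  {"delta_pos": [0,0,-9.5],"dr": [0,0,0],"fingers": 1},
  {"delta_pos": [0.1,0,-12],"dr": [0,0,0],"fingers": 1},
])

```text
time: 30.7
tool_pos: [0.4026, -0.3215, 0.1531]
tool_rot: [-3.138, -0.007, 1.749]
contact_force: [-0.6, 0.1, -1.1]
opening: 0.0493
grip_force: 35.0
```

>>> step_arm([
  {"delta_pos": [-2.2,0.5,0.2],"dr": [0,0,-9.2],"fingers": 1},
  {"delta_pos": [-4.5,1.1,0.4],"dr": [0.1,0,-18.5],"fingers": 1},
  {"delta_pos": [-6.7,1.6,0.5],"dr": [0.1,-0.1,-27.7],"fingers": 1},
  {"delta_pos": [-8.9,2.2,0.7],"dr": [0.2,-0.1,-37],"fingers": 1},
  {"delta_pos": [-11.1,2.75,0.9],"dr": [0.2,-0.1,-46.2],"fingers": 1},
])

```text
time: 31.32
tool_pos: [0.4497, -0.4264, 0.1422]
tool_rot: [-3.141, -0.007, 2.561]
contact_force: [0.6, 0.0, -1.9]
opening: 0.0495
grip_force: 35.0
```

Run:
```python
from regr import *
np.set_printoptions(precision=3,suppress=True)
s=robot.observe(); R=E("xyz",s["tool_rot"]); g=s["tool_pos"]-.0188*R[:,2]; print(s["time"],s["opening"],g,s["tool_rot"])
go(grasp([.4498,-.4267,.0525+.012],R),R)
```

```text
31.325 0.0494811240701686 [ 0.45  -0.426  0.161] [-3.141 -0.007  2.561]
dp [-0.081 -0.01   9.651] dr [0. 0. 0.]
```

>>> step_arm([
  {"delta_pos": [0,0,3],"dr": [0,0,0],"fingers": 1},
  {"delta_pos": [0,0,6],"dr": [0,0,0],"fingers": 1},
  {"delta_pos": [-0.1,0,8.5],"dr": [0,0,0],"fingers": 1},
  {"delta_pos": [-0.1,0,9.6],"dr": [0,0,0],"fingers": 1},
  {"delta_pos": [-0.1,0,10],"dr": [0,0,0],"fingers": 1},
])

```text
time: 31.95
tool_pos: [0.4497, -0.4262, 0.0423]
tool_rot: [-3.14, -0.007, 2.556]
contact_force: [0.5, -0.3, -2.1]
opening: 0.0501
grip_force: 35.0
```

>>> step_arm([
  {"delta_pos": [0,0,0.15],"dr": [0,0,0],"fingers": 1},
  {"delta_pos": [0,0,0.3],"dr": [0,0,0],"fingers": 1},
  {"delta_pos": [0,0,0.4],"dr": [0,0,0],"fingers": 1},
  {"delta_pos": [0,0,0.4],"dr": [0,0,0],"fingers": 1},
  {"delta_pos": [0,0,0.4],"dr": [0,0,0],"fingers": 1},
])

```text
time: 32.58
tool_pos: [0.4499, -0.4264, 0.0388]
tool_rot: [-3.14, -0.006, 2.556]
contact_force: [0.7, 0.5, -1.4]
opening: 0.0497
grip_force: 35.0
```

>>> step_arm([
  {"delta_pos": [0,0,0.1],"dr": [0,0,0],"fingers": 1},
  {"delta_pos": [0,0,0.15],"dr": [0,0,0],"fingers": 1},
  {"delta_pos": [0,0,0.2],"dr": [0,0,0],"fingers": 1},
  {"delta_pos": [0,0,0.25],"dr": [0,0,0],"fingers": 1},
  {"delta_pos": [0,0,0.25],"dr": [0,0,0],"fingers": 1},
])

```text
time: 33.2
tool_pos: [0.4498, -0.4264, 0.037]
tool_rot: [-3.14, -0.006, 2.556]
contact_force: [-2.3, 2.2, 5.5]
opening: 0.0503
grip_force: 35.0
```

Standing on the tray floor: the force turned positive at the expected height. Release and rise.

>>> step_arm([
  {"delta_pos": [0,0,-0.05],"dr": [0,0,0],"fingers": 1},
  {"delta_pos": [0,0,-0.05],"dr": [0,0,0],"fingers": 0},
  {"delta_pos": [0,0,-0.05],"dr": [0,0,0],"fingers": -0.6},
  {"delta_pos": [0,0,-0.05],"dr": [0,0,0],"fingers": -0.8},
  {"delta_pos": [0,0,-0.05],"dr": [0,0,0],"fingers": -0.8},
])

```text
time: 33.83
tool_pos: [0.4498, -0.4264, 0.0364]
tool_rot: [-3.14, -0.006, 2.556]
contact_force: [0.1, -0.0, -0.3]
opening: 0.0752
grip_force: 0.0
```

>>> step_arm([
  {"delta_pos": [0,0,-0.5],"dr": [0,0,0],"fingers": -0.8},
  {"delta_pos": [0,0,-3],"dr": [0,0,0],"fingers": -0.8},
  {"delta_pos": [0,0,-8],"dr": [0,0,0],"fingers": -0.8},
  {"delta_pos": [0,0,-13],"dr": [0,0,0],"fingers": -0.8},
  {"delta_pos": [0,0,-18],"dr": [0,0,0],"fingers": -0.8},
])

```text
time: 34.45
tool_pos: [0.4508, -0.4267, 0.2187]
tool_rot: [-3.14, -0.006, 2.556]
contact_force: [0.4, 0.5, -0.6]
opening: 0.0825
grip_force: 0.0
```

>>> step_arm([
  {"delta_pos": [4,0,0],"dr": [0,0,0],"fingers": -0.8},
  {"delta_pos": [8,0,0],"dr": [0,0,0],"fingers": -0.8},
  {"delta_pos": [12,0,0],"dr": [0,0,0],"fingers": -0.8},
  {"delta_pos": [12,0,0],"dr": [0,0,0],"fingers": -0.8},
  {"delta_pos": [12,0,0],"dr": [0,0,0],"fingers": -0.8},
])

```text
time: 35.08
tool_pos: [0.3515, -0.3612, 0.2181]
tool_rot: [-3.14, -0.004, 2.556]
contact_force: [0.0, -0.8, -0.4]
opening: 0.0826
grip_force: 0.0
```

Run:
```python
from regr import *
import cv2
a=cv2.imread("pics/side0.png"); b=viewer.read_camera("side")[:,:,::-1].copy(); cv2.imwrite("pics/end.png",b)
s=robot.observe(); print(s["time"],s["tool_pos"],s["contact_force"])
c=np.array([.483,-.449]); ex=np.array([np.cos(np.radians(-33.8)),np.sin(np.radians(-33.8))])
print("tin top expected",proj("side",[.4498,-.4264,.084]),"sealed",proj("side",[.5103,-.4794,.084]))
d=cv2.absdiff(a,b).max(2)[130:340,200:400]>45
n,_,st,ce=cv2.connectedComponentsWithStats(cv2.morphologyEx(d.astype(np.uint8),cv2.MORPH_CLOSE,np.ones((5,5))))
for i in range(1,n):
    if st[i,4]>40: print(st[i]+[200,130,0,0,0],ce[i]+[200,130])
```

```text
35.125 [ 0.35 -0.36  0.22] [ 0.63 -0.22  0.29]
tin top expected [283.03 183.68] sealed [249.23 188.11]
[324 130  39  13 202] [339.21 133.22]
[ 257  138  143   85 7024] [327.98 175.08]
[316 318  26  22 158] [325.33 328.46]
[346 322  11  18  94] [350.89 332.95]
```

Run:
```python
from regr import *
import cv2
np.set_printoptions(precision=3,suppress=True)
b2=viewer.read_camera("top")[:,:,::-1].copy()
def red(f,x0,x1,y0,y1):
    i=(cv2.imread(f) if isinstance(f,str) else f)[y0:y1,x0:x1].astype(int); m=(i[:,:,2]>130)&(i[:,:,1]<70); v,u=np.nonzero(m); return np.array([u.mean()+x0,v.mean()+y0]),m.sum()
for n,f,bx in (("side",("pics/side0.png","pics/end.png"),(310,375,310,365)),("top",("pics/top0.png",b2),(195,250,160,200))):
    for x in f: uv,k=red(x,*bx); print(n,uv,k,plane(n,uv,.195))
# plain tins in the tray: grey, unsaturated blobs in the side view
i=cv2.imread("pics/end.png"); hsv=cv2.cvtColor(i,cv2.COLOR_BGR2HSV)[160:230,230:310]
m=((hsv[:,:,1]<45)&(hsv[:,:,2]>90)).astype(np.uint8); n,_,st,ce=cv2.connectedComponentsWithStats(m)
for j in range(1,n):
    if st[j,4]>60: print(st[j]+[230,160,0,0,0],ce[j]+[230,160])
print([proj("side",[.4498,-.4264,z]) for z in (.004,.044,.084)])
```

```text
side [339.314 332.864] 589 [ 0.703 -0.063  0.195]
side [334.901 330.964] 588 [ 0.705 -0.071  0.195]
top [218.114 179.698] 341 [ 0.707 -0.06   0.195]
top [221.568 178.884] 292 [ 0.707 -0.067  0.195]
[273 178  22  35 594] [283.867 194.596]
[239 182  24  35 611] [250.733 198.89 ]
[300 201  10  29 179] [305.011 218.888]
[array([285.339, 204.84 ]), array([284.218, 194.568]), array([283.03 , 183.679])]
```

The spray can was nudged about 8 mm, within the 30 mm allowed. Both tins stand upright in the tray: the tin's blob centre is (284,195), and (284,195) was predicted. The robot is clear, so I'm handing in.

```bash
python3 -c "
from cell import robot
print(robot.hand_in())"
```

```text
the job is handed in; nothing more can be done
None
```

I handed the job in at about 35 s, and hand-in returned no verdict: the tin was pressed to the treadle's stop and now stands upright in the tray's free half, the sealed tin is upright, the treadle was seen back up, and the spray can was nudged about 8 mm (30 mm allowed).

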